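# Dryness check of a washed tumbler

## Robot

A 6-joint arm with a two-finger parallel gripper is mounted at the origin on the work surface. World frame = base frame: x ahead of the robot, y to its left, z up, the work surface at z = 0. Lengths are in mm, angles in rad, forces in N, time in s.
With the tool pointing down it reaches from about 275 to 1000 mm from the base axis. Payload 8.4 kg.
Tool frame: the origin (TCP) lies between the finger pads; the fingertips stand 25 mm ahead of it and the grasp point (between the pads) lies 6 mm ahead of it; z points along the fingers, y is the line along which they close (so a half turn about z gives the same grasp; the last joint's range is limited). The gripper opens to 85 mm and grips with 20 to 120 N. Pads are 22 mm wide; open, the fingers measure 114 mm over their backs; the gripper's body (76 mm by 85 mm) begins 54 mm behind the grasp point. The pads swing forward as they close: fully open they stand 13 mm farther back than shut.
Start: joints at [-1.18, 0.353, 1.633, -0, 1.155, -0.002], TCP at [239.234, -577.404, 256.281] pointing down, gripper open.
Joint ranges: [-2.63, 2.63], [-0.92, 2.1], [0.06, 2.66], [-1.3, 4.44], [0, 2.69], [-3.02, 3.02]. Speed limits (rad/s): [2.22, 2.22, 2.79, 3.14, 3.14, 3.14].

## Interface

Orientations are given as [roll, pitch, yaw] about the fixed x, y, z axes, in that order (R = Rz(yaw) Ry(pitch) Rx(roll)).
In Python, from rig import r, eyes, workorder gives the robot as it stands. The module is installed in compiled form; this text tells all that it offers.
- The arm moves only by the tool step_arm, never from a script. Its argument "moves" is a list of rows, each an object of numbers: "tx", "ty", "tz": the shift along the tool's x, y, z scaled (see below); "ax", "ay", "az": the turn, a rotation vector about the tool's x, y, z scaled (see below). In form: [{"tx": .., "ty": .., "tz": .., "ax": .., "ay": .., "az": ..}, ...]. A call has 1 to 5 rows; each row shifts and turns the commanded pose from where the row before left it, along the tool's axes as they then stand; what a row does not reach is not made up. The controller multiplies each number of a shift by 25 mm and each number of a turn by 90 degrees. A row lasts 1/8 s, in which the tool goes at most 62.5 mm and 10.7 degrees, less where a joint would pass 70% of its speed; a pose out of reach is approached as far as the arm can. A call with a number of a shift or a turn outside -1 to 1 is refused whole. A call with a gripper value outside its range is refused whole. "gripper" is the opening, from 0 (shut) to 1 (fully open), set as the call begins (left out, the last holds). The fingers move at their own pace and stop on an object; "newtons" is the grip in N (left out, the last holds). Time passes only in rows, so rows that do not move let the fingers close. It gives the time, the measured TCP pose, the force, the opening and the grip force at its end, in the units of the state.
- r.sense(): the state, without advancing time (a new reading comes with each control period).
- eyes.grab_frame(name): name is "scene" or "top" or "wrist"; returns (picture, depth): 480x640x3 uint8, red, green, blue; 480x640 float32, mm along the optical axis (not along the pixel's ray), 0 where there is no reading.
- eyes.camera_info(name): a dict with "intrinsics" (3x3 intrinsics, pixels), "cam_to_world" (4x4, takes a point from camera to world coordinates). Camera axes: x right, y up, looking along -z (the intrinsics and any distortion apply to the point x, -y, -z); pixel columns grow to the right and rows downward; lengths in mm; the calibration is good to about 2 mm. A picture is of the moment at which its call begins: read the wrist's pose just before it. camera_info takes no time and is no camera call; for the wrist camera it gives the pose at the moment of the call.
- workorder.sign_off(): hands the job in; it is judged then, once.
The state is a dict: "clock": time; "qpos": joint angles; "qvel": joint speeds; "joint_efforts": joint torques, N m; "eef_pos": TCP position; "tcp_rot": TCP orientation; "contact_force": force on the tool from outside, world axes, zero at the start; "wrist_torque": the same for the moment, N m; "opening": opening from 0.0 (shut) to 1.0 (fully open); "grasp_force": force on a finger pad.
Only numpy, scipy, OpenCV 4.12 (cv2) and the standard library are available. Lean on these libraries where they do the work, as an engineer would, in place of code of your own. Each camera call takes 0.05 s, during which the arm holds its last target. There are 200 camera calls.

## Task

Take the washed steel tumbler from its wire cradle, turn it over and set it, without dropping it, mouth down on the drying peg so that its rim sits on the white saucer, and let go of it. Then take the yellow moisture probe out of its black dock and hold it upright with its sprung brass tip on the red dot on the tumbler's upturned base, pressing lightly so that the tip is about half-way in; finish while still holding the probe there. Leave the other things where they are.

Things in the scene. Friction and masses are not known exactly. Their poses are not given: they have to be found in the camera images.
- tumbler: steel tumbler with a blue band near its mouth, straight sides, 56 mm outside diameter, 95 mm long, wall 3 mm, inside depth 90 mm. Origin: centre of the outer face of its base; x axis: from base to mouth. At first lies level, axis 50 mm up, mouth towards +y (within 0.45 rad). Gripped 21 mm from the base by fingers slanting 45 degrees down towards the mouth, it can be seated at a 45 degree slant too
- dot (a point): centre of the red dot, 20 mm in diameter, on the outside of the tumbler's base. Same point as the tumbler's origin
- mouth (a point): centre of the tumbler's open mouth, in the plane of the rim, 95 mm from the dot
- cradle: low fixed wire cradle: two 8 mm bars, 90 mm long along its x axis, 32 mm between centres, on a white foot 90 x 44 mm; bar tops 26 mm above the table. The tumbler lies lengthwise on the bars, sticking out about equally at both ends. Origin: centre of the foot's underside, z up
- stand: fixed drying stand: white saucer, 100 mm diameter, 12 mm high, with an upright wooden peg in its middle, 28 mm diameter, tapered top 87 mm above the table. Origin: underside centre, on the peg's axis, z up. A tumbler seated on it stands on its rim on the saucer (12 mm up), its base 107 mm up; the peg does not reach its inside floor
- peg_tip (a point): centre of the top of the drying peg, 87 mm above the table
- dock: fixed black block 70 x 70 x 70 mm with a hole 19 mm in diameter, 62 mm deep, in its top, in which the probe stands. Origin: centre of the underside, z up
- probe: moisture probe, 0.12 kg, standing tip down in the dock. Origin: underside of its grey collar (34 mm diameter, 6 mm thick), at first on the dock's top, 70 mm up; z up. Yellow grip 22 x 22 mm, faces square to x and y, 6 to 85 mm above the origin. Below it: 16 mm barrel down to -30 mm, 8 mm brass tip down to -54 mm
- probe_tip (a point): lowest point of the brass tip, on the probe's axis, 54 mm below the probe's origin while not pressed
- plunger (a joint): how far the sprung brass tip is pushed into the probe, 0 (out) to 0.014 m (fully in); light spring, about 1.2 N to start and 0.3 N per mm more (3.3 N half-way)
- soap_bottle: green washing-up bottle, 60 mm in diameter, 190 mm tall; bystander. Origin: centre of its underside
- mug: blue mug, 80 mm in diameter, 90 mm tall; bystander. Origin: centre of its underside
- bowl: white bowl, 130 mm in diameter, 55 mm tall; bystander. Origin: centre of its underside
- brush: white washing-up brush lying on the table; bystander. Origin: middle of its underside
- spoon: steel spoon with a wooden handle, lying on the table near the robot; bystander. Origin: middle of its underside
- soap: orange bar of soap 75 x 50 x 24 mm; bystander. Origin: centre of its underside
- green_cup: green plastic cup, 68 mm in diameter, 85 mm tall, standing upright; bystander. Origin: centre of its underside
Not all that is in view belongs to the job. What is shaped like the tumbler but pink is not meant.

How it is judged (in metres and radians):
On the way, in this order (a step that is already met when the one before it is completed fails the run):
1. the tumbler is lowered mouth down over the peg to the saucer while still in the fingers (rim within 8 mm of the saucer) (height (world z) of mouth below 0.02 m and height (world z) of dot above 0.1 m and horizontal distance between mouth and stand below 0.014 m and contact force between the fingers and tumbler above 0.5 N), for 0.05 s.
2. the tumbler stands on the saucer, let go (height (world z) of mouth below 0.02 m and height (world z) of dot above 0.1 m and horizontal distance between mouth and stand below 0.014 m and contact force between the fingers and tumbler below 0.1 N and linear speed of tumbler below 0.03 m/s), for 0.2 s.
3. the probe is lifted out of its dock in the fingers (height (world z) of mouth below 0.02 m and height (world z) of dot above 0.1 m and horizontal distance between mouth and stand below 0.014 m and height (world z) of probe above 0.13 m and contact force between the fingers and probe above 0.5 N and contact force between probe and dock below 0.1 N), for 0.2 s.
At the end, for the whole second after the job is handed in: Tumbler upside down over the peg, rim within 8 mm of the saucer and 14 mm of the peg axis, fingers off it; probe held still in the fingers within 10 degrees of upright, tip within 10 mm of the dot centre, pressed in 3 to 11.5 mm with 0.7 to 7 N on the tumbler (height (world z) of mouth below 0.02 m and height (world z) of dot above 0.1 m and horizontal distance between mouth and stand below 0.014 m and contact force between the fingers and tumbler below 0.1 N and horizontal distance between probe_tip and dot below 0.01 m and angle between probe's own z axis and vertical below 0.175 rad and value of joint plunger between 0.003 and 0.0115 m and contact force between probe and tumbler between 0.7 and 7 N and height (world z) of probe above 0.14 m and contact force between the fingers and probe above 1 N and linear speed of probe below 0.02 m/s); the arm keeps its last pose, push and grip.
It fails at once if another thing on the draining board is pushed more than 30 mm away (distance of any of soap_bottle, mug, bowl, brush, spoon, soap, green_cup from where it was at the start of the episode above 0.03 m).
It fails at once if the probe is jammed against the tumbler with more than 15 N (contact force between probe and tumbler above 15 N).
It also fails if it takes over 64 s, if anything falls off the work surface, if the arm or the gripper's body presses on something with over 40 N, if the wrist force passes 120 N, or if a joint passes its speed limit or range.

## Working session

There is one attempt and no reset: what is moved stays moved. The work goes in short steps, Python scripts to look and compute and a tool call to move; the robot and the scene stay as the last step left them, time stands still between calls to the robot, and variables do not carry over. Pictures are saved under pics/ and viewed, at most 10 in all, crops included, and the job is handed in when it is done.

Besides the shell and the picture viewer there is one more tool, called after "Emit:" as name([rows], argument=value, ...), one row to a line, values as JSON. step_arm: Moves the arm, as the interface text tells. Its arguments: {"type":"object","properties":{"moves":{"type":"array","items":{"type":"object","properties":{"tx":{"type":"number"},"ty":{"type":"number"},"tz":{"type":"number"},"ax":{"type":"number"},"ay":{"type":"number"},"az":{"type":"number"}}}},"gripper":{"type":"number"},"newtons":{"type":"number"}},"required":["moves"]}

```bash
mkdir -p pics
python3 - <<'E'
from rig import r,eyes
import cv2,numpy as np
print(r.sense())
for n in("scene","top"):
    p,d=eyes.grab_frame(n); np.savez(f"pics/{n}0.npz",p=p,d=d,**eyes.camera_info(n)); cv2.imwrite(f"pics/{n}0.png",p[...,::-1])
    c=eyes.camera_info(n); print(n,c, (d>0).mean())
E
```

```text
{'clock': 0.0, 'qpos': array([-1.18040511e+00,  3.53654171e-01,  1.63415734e+00, -1.68048348e-06,
        1.15519280e+00, -2.42377940e-03]), 'qvel': array([ 1.25180610e-03,  7.23732924e-04, -2.79340041e-04, -1.00654393e-03,
        4.82388381e-05,  1.13606159e-03]), 'joint_efforts': array([-1.77830152e-03, -6.05261636e+01, -3.42063153e+01,  9.09610947e-06,
        9.50924645e-03, -4.13106000e-05]), 'eef_pos': array([ 239.05763903, -576.98425817,  255.54796546]), 'tcp_rot': array([-3.14018100e+00, -1.88507495e-06,  3.92815677e-01]), 'contact_force': array([ 0.27125259, -0.1085866 ,  0.05042507]), 'wrist_torque': array([-0.01539283,  0.00684563, -0.01619034]), 'grasp_force': 0.0, 'opening': 0.9995889329399572}
scene {'intrinsics': array([[498.84325827,   0.        , 331.43380065],
       [  0.        , 498.84325827, 239.67420252],
       [  0.        ,   0.        ,   1.        ]]), 'cam_to_world': array([[ 4.22571490e-02, -5.99982402e-01,  7.98896395e-01,
         1.43525129e+03],
       [ 9.99102851e-01,  2.76152130e-02, -3.21075378e-02,
        -9.05606586e+01],
       [-2.79773648e-03,  7.99536439e-01,  6.00611068e-01,
         7.37530809e+02],
       [ 0.00000000e+00,  0.00000000e+00,  0.00000000e+00,
         1.00000000e+00]])} 0.995986328125
top {'intrinsics': array([[560.50245888,   0.        , 329.64632443],
       [  0.        , 560.50245888, 236.85483982],
       [  0.        ,   0.        ,   1.        ]]), 'cam_to_world': array([[-5.51986699e-04,  9.81645336e-01, -1.90714786e-01,
         3.26833551e+02],
       [-9.99984836e-01,  5.03133107e-04,  5.48398276e-03,
        -5.23007666e+01],
       [ 5.47928102e-03,  1.90714921e-01,  9.81630173e-01,
         1.36637092e+03],
       [ 0.00000000e+00,  0.00000000e+00,  0.00000000e+00,
         1.00000000e+00]])} 0.995908203125
```

View pics/scene0.png

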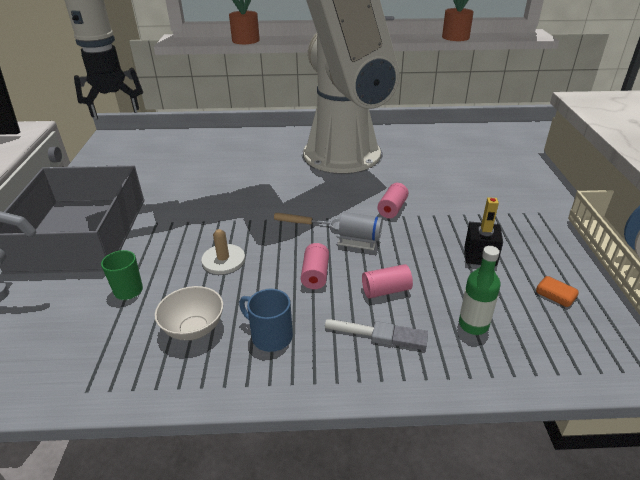

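View pics/top0.png

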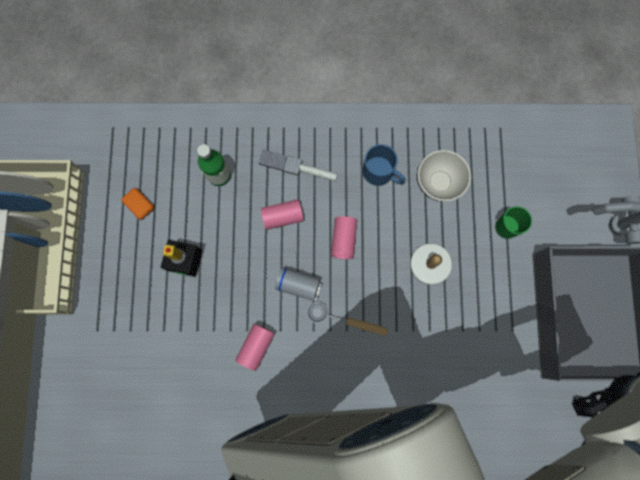

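The scene view shows the tumbler at about (360,228), its blue band at (377,227), the peg and saucer at (223,258), and the dock with its probe at (485,240). In the top view the tumbler is at (300,284) with its band on the left at (283,279), the saucer at (432,263), and the dock at (182,257) with the yellow grip at (170,250). The spoon's bowl lies close to the tumbler's base.

```bash
cat > h.py <<'E'
import numpy as np,cv2
from scipy.spatial.transform import Rotation as R
from scipy.optimize import least_squares
def cloud(p,d,K,T):
    v,u=np.mgrid[:480,:640]; x=(u-K[0,2])/K[0,0]*d; y=(v-K[1,2])/K[1,1]*d
    P=np.stack([x,-y,-d],-1)@T[:3,:3].T+T[:3,3]; P[d<=0]=np.nan; return P
def load(n):
    z=np.load(f"pics/{n}.npz"); return z['p'],cloud(z['p'],z['d'],z['intrinsics'],z['cam_to_world']),z['intrinsics'],z['cam_to_world']
def ray(px,K,T):
    d=T[:3,:3]@np.array([(px[0]-K[0,2])/K[0,0],-(px[1]-K[1,2])/K[1,1],-1]); return T[:3,3],d/np.linalg.norm(d)
def meet(a,b):  # nearest point of two rays, gap
    (o,d),(q,e)=a,b; s=np.linalg.lstsq(np.c_[d,-e],q-o,rcond=None)[0]; A=o+s[0]*d;B=q+s[1]*e
    return (A+B)/2,np.linalg.norm(A-B)
def hsv(p): return cv2.cvtColor(p,cv2.COLOR_RGB2HSV)
def med(X): return np.nanmedian(X,0).round(1)
E
python3 - <<'E'
from h import *
roi={'scene0':dict(tum=(325,205,388,255),dock=(462,190,510,272),st=(195,222,250,278)),'top0':dict(tum=(268,258,330,305),dock=(155,232,210,282),st=(405,238,460,290))}
cen={}
for n in roi:
    p,P,K,T=load(n); H=hsv(p)
    def sub(k):
        a,b,c,d=roi[n][k]; m=np.zeros((480,640),bool); m[b:d,a:c]=1; return m
    m=sub('tum')&(P[...,2]>33)&~((H[...,0]>150)&(H[...,1]>80)); X=P[m]
    blue=m&(H[...,0]>100)&(H[...,0]<125)&(H[...,1]>120); B=P[blue]
    # cylinder fit r=28
    def f(q):
        a=np.array([np.cos(q[2]),np.sin(q[2]),0]); w=X-[q[0],q[1],q[3]]; return np.linalg.norm(w-np.outer(w@a,a),axis=1)-28
    c=X.mean(0); q=least_squares(f,[c[0],c[1],np.pi/2,50],loss='soft_l1',x_scale=[10,10,.1,10]).x
    a=np.array([np.cos(q[2]),np.sin(q[2]),0]); t=(X-[q[0],q[1],q[3]])@a; tb=(B-[q[0],q[1],q[3]])@a
    print(n,'tum n',m.sum(),'axis pt',q.round(3),'ends',np.percentile(t,[0,1,3,97,99,100]).round(1),'blue',np.percentile(tb,[3,97]).round(1),'rms',np.sqrt(np.mean(f(q)**2)).round(2))
    for e in(1,99): print('  end',([q[0],q[1],q[3]]+np.percentile(t,e)*a).round(1))
    y=sub('dock')&(H[...,0]>18)&(H[...,0]<35)&(H[...,1]>120)&(H[...,2]>80); Y=P[y]; top=Y[Y[:,2]>np.nanmax(Y[:,2])-6]
    print(' yellow',y.sum(),'z',np.nanpercentile(Y[:,2],[1,50,99]).round(1),'top med',med(top),'ext',np.nanpercentile(Y,2,axis=0).round(1),np.nanpercentile(Y,98,axis=0).round(1))
    k=sub('dock')&(H[...,2]<70)&(abs(P[...,2]-70)<6); 
    if k.sum()>20:
        rr=cv2.minAreaRect(P[k][:,:2].astype(np.float32)); print(' dock top',k.sum(),med(P[k]),rr)
    pk=sub('st')&(P[...,2]>60); print(' peg z>60',pk.sum(),med(P[pk]),'max z',np.nanmax(P[sub('st')][:,2]).round(1))
    pk2=sub('st')&(P[...,2]>80); print(' pegtop',pk2.sum(),med(P[pk2]))
    s=sub('st')&(abs(P[...,2]-12)<5)&(H[...,1]<60)&(H[...,2]>130); (cx,cy),rad=cv2.minEnclosingCircle(P[s][:,:2].astype(np.float32)); print(' saucer',s.sum(),np.round([cx,cy,rad],1),med(P[s]))
    cs=max(cv2.findContours(s.astype(np.uint8),0,1)[0],key=cv2.contourArea); el=cv2.fitEllipse(cv2.convexHull(cs)); cen[n]=ray(el[0],K,T); print(' ell',el)
print('saucer 2-view',meet(cen['scene0'],cen['top0']))
E
```

```text
scene0 tum n 955 axis pt [511.58  159.639   1.275  49.263] ends [-208.7 -194.5 -192.8 -102.1 -101.1 -100.3] blue [-115.3 -109.9] rms 7.3
  end [454.9 -26.4  49.3]
  end [482.2  63.   49.3]
 yellow 316 z [ 77.8 118.7 156.2] top med [539.1 295.  154.3] ext [523.5 284.5  78.3] [545.1 305.3 155.7]
 dock top 492 [546.  288.1  70.1] ((532.929443359375, 295.56744384765625), (70.55804443359375, 77.2258529663086), 77.79661560058594)
 peg z>60 156 [ 531.3 -304.2   76.9] max z 89.6
 pegtop 50 [ 527.  -304.6   83.9]
 saucer 698 [ 524.2 -306.3   51.8] [ 531.8 -297.5   12.2]
 ell ((222.59078979492188, 257.27301025390625), (26.953594207763672, 43.416168212890625), 79.49162292480469)
top0 tum n 982 axis pt [ 849.309 1278.068    1.28    47.825] ends [-1364.3 -1363.7 -1362.7 -1271.8 -1269.8 -1267.7] blue [-1283.2 -1278.7] rms 2.86
  end [458.  -28.3  47.8]
  end [485.   61.7  47.8]
 yellow 114 z [ 66.8 151.3 157.9] top med [536.8 296.4 155.2] ext [522.1 284.2  68.8] [555.2 316.8 157.4]
 dock top 565 [525.9 284.5  68.5] ((533.777099609375, 294.3969421386719), (69.48955535888672, 69.94009399414062), 78.45159149169922)
 peg z>60 126 [ 523.5 -304.2   79.9] max z 91.9
 pegtop 62 [ 524.1 -305.7   83.8]
 saucer 953 [ 511.6 -294.    67.9] [ 520.1 -302.1   10.9]
 ell ((430.6728820800781, 263.12298583984375), (39.578857421875, 40.85915756225586), 133.8694610595703)
saucer 2-view (array([ 524.92110937, -306.72956352,   10.83204508]), np.float64(0.020756713724413203))
```

Checks: tumbler length measured about 94 mm (95 given), axis 48.5 mm up (50 given), dock 70 mm square and 70 mm high, and peg and saucer at (525,-306). These agree with the text. Next is a helper that turns a target pose into rows.

```bash
cat >> h.py <<'E'
def down(yaw_y,tilt=0):  # tool y at azimuth yaw_y (horizontal), tool z tilted from straight down by tilt about tool y
    y=np.array([np.cos(yaw_y),np.sin(yaw_y),0]); z=np.array([0,0,-1.]); return R.from_matrix(np.c_[np.cross(y,z),y,z])*R.from_rotvec([0,tilt,0])
def rows(tp,tR,p=None,q=None,nmin=1):
    from rig import r
    if p is None: s=r.sense(); p=s['eef_pos']; q=R.from_euler('xyz',s['tcp_rot'])
    rv=(q.inv()*tR).as_rotvec(); d=np.asarray(tp)-p
    n=max(nmin,int(np.ceil(np.degrees(np.linalg.norm(rv))/10.6)))
    while True:
        k=[(q*R.from_rotvec(rv*i/n)).inv().apply(d/n)/25 for i in range(n)]
        if np.abs(k).max()<=1: break
        n+=1
    print(n,'rows; turn each',(rv/n/(np.pi/2)).round(4)); print(np.round(k,3).tolist())
E
python3 - <<'E'
from h import *
A=down(np.radians(-16.7)); B=down(np.radians(-16.7),np.pi/4)
w=np.array([441,-80,190.]); rows(w,A); rows([441,-80,124],B,w,A)
E
```

```text
22 rows; turn each [-0.     -0.     -0.0257]
[[0.685, -0.694, 0.12], [0.713, -0.666, 0.12], [0.739, -0.637, 0.12], [0.764, -0.607, 0.12], [0.788, -0.575, 0.12], [0.81, -0.543, 0.12], [0.831, -0.51, 0.12], [0.851, -0.476, 0.12], [0.87, -0.441, 0.12], [0.887, -0.406, 0.12], [0.903, -0.37, 0.12], [0.917, -0.333, 0.12], [0.929, -0.296, 0.12], [0.941, -0.258, 0.12], [0.95, -0.22, 0.12], [0.958, -0.182, 0.12], [0.965, -0.143, 0.119], [0.97, -0.104, 0.119], [0.973, -0.065, 0.119], [0.975, -0.026, 0.119], [0.975, 0.014, 0.119], [0.974, 0.053, 0.119]]
5 rows; turn each [0.  0.1 0. ]
[[0.0, 0.0, 0.528], [-0.083, 0.0, 0.521], [-0.163, 0.0, 0.502], [-0.24, 0.0, 0.47], [-0.31, 0.0, 0.427]]
```

Emit:
step_arm([
  {"tx": 0.97, "ty": -0.98, "tz": 0.17},
  {"tx": 0.97, "ty": -0.98, "tz": 0.17},
  {"tx": 0.97, "ty": -0.98, "tz": 0.17},
  {"tx": 0.97, "ty": -0.98, "tz": 0.17},
  {"tx": 0.97, "ty": -0.98, "tz": 0.17},
], gripper=1)

```text
schema error: expected keys tx, ty, tz, ax, ay, az
```

Emit:
step_arm([
  {"tx": 0.97, "ty": -0.98, "tz": 0.17},
  {"tx": 0.97, "ty": -0.98, "tz": 0.17},
  {"tx": 0.97, "ty": -0.98, "tz": 0.17},
  {"tx": 0.97, "ty": -0.98, "tz": 0.17},
  {"tx": 0.97, "ty": -0.98, "tz": 0.17},
])

```text
schema error: expected keys tx, ty, tz, ax, ay, az
```

Run:
```python
from h import *
from rig import r
print(r.sense())
A=down(np.radians(-16.7))
rows([441,-80,190.],A)
```

```text
{'clock': 0.1, 'qpos': array([-1.18040426e+00,  3.53577756e-01,  1.63406728e+00, -4.15109542e-05,
        1.15519524e+00, -2.39682125e-03]), 'qvel': array([ 1.82595545e-04, -1.83337648e-03, -2.90572834e-03,  4.44230261e-04,
       -1.37081035e-06,  1.25491486e-03]), 'joint_efforts': array([ 1.91328858e-03, -6.06355548e+01, -3.42817783e+01,  4.51413405e-05,
        3.91992886e-03, -4.66713047e-06]), 'eef_pos': array([ 239.06782792, -577.03804656,  255.63422683]), 'tcp_rot': array([-3.14034495e+00,  3.49659316e-05,  3.92805694e-01]), 'contact_force': array([ 0.27372935,  0.30435445, -0.00743239]), 'wrist_torque': array([ 0.02357773,  0.03681307, -0.00047676]), 'grasp_force': 0.0, 'opening': 1.0009581450820684}
22 rows; turn each [-0.     -0.     -0.0257]
[[0.685, -0.694, 0.12], [0.713, -0.666, 0.12], [0.739, -0.637, 0.12], [0.764, -0.607, 0.12], [0.788, -0.575, 0.12], [0.81, -0.543, 0.12], [0.831, -0.51, 0.12], [0.851, -0.476, 0.12], [0.87, -0.441, 0.12], [0.887, -0.406, 0.12], [0.903, -0.37, 0.12], [0.917, -0.333, 0.12], [0.929, -0.296, 0.12], [0.941, -0.258, 0.12], [0.95, -0.22, 0.12], [0.958, -0.182, 0.12], [0.965, -0.143, 0.119], [0.97, -0.104, 0.119], [0.973, -0.065, 0.119], [0.975, -0.026, 0.119], [0.975, 0.014, 0.119], [0.974, 0.053, 0.119]]
```

All six keys are needed in each row.

Emit:
step_arm([
  {"tx": 0.97, "ty": -0.98, "tz": 0.17, "ax": 0, "ay": 0, "az": 0},
  {"tx": 0.97, "ty": -0.98, "tz": 0.17, "ax": 0, "ay": 0, "az": 0},
  {"tx": 0.97, "ty": -0.98, "tz": 0.17, "ax": 0, "ay": 0, "az": 0},
  {"tx": 0.97, "ty": -0.98, "tz": 0.17, "ax": 0, "ay": 0, "az": 0},
  {"tx": 0.97, "ty": -0.98, "tz": 0.17, "ax": 0, "ay": 0, "az": 0},
], gripper=1)

```text
clock: 0.72
eef_pos: [304.5, -416.6, 234.6]
tcp_rot: [-3.141, 0.0, 0.393]
contact_force: [0.3, -0.1, 0.4]
opening: 1.003
grasp_force: 0.0
```

Emit:
step_arm([
  {"tx": 0.97, "ty": -0.98, "tz": 0.17, "ax": 0, "ay": 0, "az": 0},
  {"tx": 0.97, "ty": -0.98, "tz": 0.17, "ax": 0, "ay": 0, "az": 0},
  {"tx": 0.97, "ty": -0.98, "tz": 0.17, "ax": 0, "ay": 0, "az": 0},
  {"tx": 0.97, "ty": -0.98, "tz": 0.17, "ax": 0, "ay": 0, "az": 0},
  {"tx": 0.97, "ty": -0.98, "tz": 0.17, "ax": 0, "ay": 0, "az": 0},
])

```text
clock: 1.35
eef_pos: [369.7, -257.1, 213.5]
tcp_rot: [-3.141, 0.0, 0.393]
contact_force: [1.3, -0.1, 0.4]
opening: 1.001
grasp_force: 0.0
```

Run:
```python
from h import *
from rig import r
s=r.sense(); print(s['clock'],s['qpos'],s['eef_pos'],s['tcp_rot'])
A=down(np.radians(-16.7))
rows([441,-80,190.],A)
```

```text
1.35 [-6.11080730e-01  1.30999768e-01  2.03611230e+00  3.24261205e-05
  9.74673572e-01  5.67016048e-01] [ 369.65961664 -257.11533595  213.53106326] [-3.14141545e+00  8.10276312e-05  3.92681347e-01]
8 rows; turn each [-0.     -0.     -0.0706]
[[0.668, -0.682, 0.118], [0.74, -0.604, 0.118], [0.802, -0.518, 0.118], [0.854, -0.426, 0.118], [0.896, -0.329, 0.118], [0.927, -0.228, 0.118], [0.947, -0.124, 0.118], [0.955, -0.019, 0.118]]
```

Emit:
step_arm([
  {"tx": 0.67, "ty": -0.68, "tz": 0.12, "ax": 0, "ay": 0, "az": -0.07},
  {"tx": 0.74, "ty": -0.6, "tz": 0.12, "ax": 0, "ay": 0, "az": -0.07},
  {"tx": 0.8, "ty": -0.52, "tz": 0.12, "ax": 0, "ay": 0, "az": -0.07},
  {"tx": 0.85, "ty": -0.43, "tz": 0.12, "ax": 0, "ay": 0, "az": -0.07},
  {"tx": 0.9, "ty": -0.33, "tz": 0.12, "ax": 0, "ay": 0, "az": -0.07},
])

```text
clock: 1.98
eef_pos: [414.2, -146.8, 198.5]
tcp_rot: [-3.141, 0.0, 0.946]
contact_force: [-0.6, 0.7, 0.1]
opening: 1.001
grasp_force: 0.0
```

Emit:
step_arm([
  {"tx": 0.93, "ty": -0.23, "tz": 0.12, "ax": 0, "ay": 0, "az": -0.07},
  {"tx": 0.95, "ty": -0.12, "tz": 0.12, "ax": 0, "ay": 0, "az": -0.07},
  {"tx": 0.95, "ty": -0.02, "tz": 0.12, "ax": 0, "ay": 0, "az": -0.07},
])

```text
clock: 2.35
eef_pos: [441.4, -80.5, 189.5]
tcp_rot: [-3.141, 0.0, 1.276]
contact_force: [0.1, -0.3, 0.2]
opening: 1.0
grasp_force: 0.0
```

Emit:
step_arm([
  {"tx": 0, "ty": 0, "tz": 0.2, "ax": 0, "ay": 0.1, "az": 0},
  {"tx": 0, "ty": 0, "tz": 0.2, "ax": 0, "ay": 0.1, "az": 0},
  {"tx": -0.1, "ty": 0, "tz": 0.2, "ax": 0, "ay": 0.1, "az": 0},
  {"tx": -0.1, "ty": 0, "tz": 0.2, "ax": 0, "ay": 0.1, "az": 0},
  {"tx": -0.1, "ty": 0, "tz": 0.2, "ax": 0, "ay": 0.1, "az": 0},
])

```text
clock: 2.98
eef_pos: [442.0, -81.0, 163.5]
tcp_rot: [3.138, -0.79, 1.274]
contact_force: [-0.4, 0.9, 0.1]
opening: 0.998
grasp_force: 0.0
```

Run:
```python
from h import *
from rig import r,eyes
s=r.sense(); print(s['clock'],s['qpos'],s['eef_pos'],s['tcp_rot'])
c=eyes.camera_info('wrist'); p,d=eyes.grab_frame('wrist'); np.savez('pics/w1.npz',p=p,d=d,**c); cv2.imwrite('pics/w1.png',p[...,::-1])
B=down(np.radians(-16.7),np.pi/4)
rows([441,-80,124],B)
```

```text
2.975 [-0.6723601   0.40698142  2.08336299  0.80933187  1.15511082 -0.90826149] [441.97760939 -81.0407565  163.50773519] [ 3.13836013 -0.79005637  1.27351981]
2 rows; turn each [ 0.0019 -0.0038 -0.0022]
[[-0.519, -0.009, 0.538], [-0.516, -0.009, 0.542]]
```

View pics/w1.png

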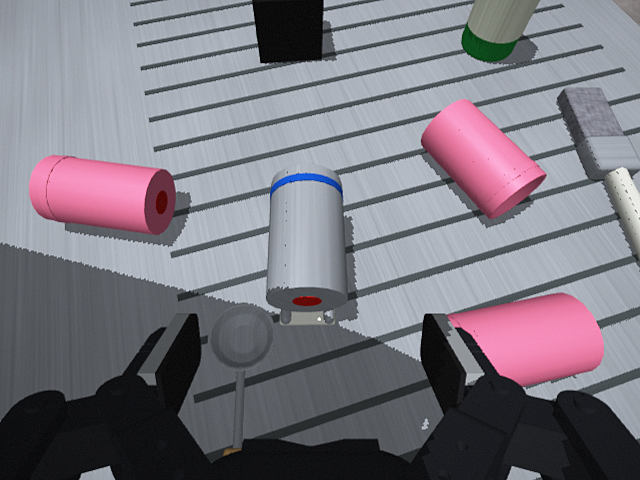

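The wrist view shows the dot at (307,300) and the band at (307,180), with the tumbler midway between the fingers. A pink one lies near the right finger at (540,340). I'll refit from this view and check the clearance.

Run:
```python
from h import *
p,P,K,T=load('w1'); H=hsv(p); v,u=np.mgrid[:480,:640]
m=(u>255)&(u<360)&(v>160)&(v<312)&(P[...,2]>33)&(P[...,2]<85); X=P[m]
def f(q):
    a=np.array([np.cos(q[2]),np.sin(q[2]),0]); w=X-[q[0],q[1],q[3]]; return np.maximum(np.linalg.norm(w-np.outer(w@a,a),axis=1)-28,-3)
q=least_squares(f,[470,17,1.278,50],loss='soft_l1',x_scale=[10,10,.1,10]).x; a=np.array([np.cos(q[2]),np.sin(q[2]),0])
t=(X-[q[0],q[1],q[3]])@a; print(q.round(3),np.percentile(t,[.5,2,98,99.5]).round(1))
r_=(H[...,0]<8)|(H[...,0]>172); rd=m|((u>280)&(u<335)&(v>290)&(v<310)); rd&=r_&(H[...,1]>150); print('dot',med(P[rd]),rd.sum(), 'dot t',np.nanmedian((P[rd]-[q[0],q[1],q[3]])@a))
pk=(H[...,0]>160)&(H[...,1]>60)&(u>450)&(v>285)&(v<400); Y=P[pk]; print('pink',np.nanpercentile(Y,1,axis=0),np.nanpercentile(Y,99,axis=0))
B=down(q[2]-np.pi/2,np.pi/4); z=B.apply([0,0,1]); L=(Y-[461.2,-12,53.5]); 
Lt=B.inv().apply(L); ok=~np.isnan(Lt[:,0]); print('pink in tool frame at grasp: min y',np.percentile(Lt[ok,1],.5),'z of those',np.percentile(Lt[ok],[1,99],axis=0).round())
d0=np.nanmedian(P[rd],0); c=np.array([q[0],q[1],49.]); dot=c+a*((d0-c)@a); G=dot+21*a; tcp=G-3*z; print('dot',dot,'G',G,'tcp',tcp)
rows(tcp-60*z,B); rows(tcp,B,tcp-60*z,B)
```

```text
[453.157 -41.888   1.279  48.876] [ 13.2  13.5 105.8 108. ]
dot [457.2 -29.1  49.7] 221 dot t 13.350371164653843
pink [ 497.43811073 -124.32082843   31.91271948] [631.58199522 -67.91400776 167.86008298]
pink in tool frame at grasp: min y 58.03918959033771 z of those [[ -62.   59. -128.]
 [  33.  191.   -1.]]
dot [457.02075362 -29.02139974  49.        ] G [463.06054306  -8.90869371  49.        ] tcp [462.45043219 -10.94038383  51.12132034]
3 rows; turn each [ 0.0012 -0.0025 -0.0014]
[[-0.358, 0.0, 0.928], [-0.355, 0.001, 0.929], [-0.351, 0.002, 0.931]]
3 rows; turn each [0. 0. 0.]
[[-0.0, 0.0, 0.8], [-0.0, 0.0, 0.8], [-0.0, 0.0, 0.8]]
```

Emit:
step_arm([
  {"tx": -0.36, "ty": 0, "tz": 0.93, "ax": 0, "ay": 0, "az": 0},
  {"tx": -0.36, "ty": 0, "tz": 0.93, "ax": 0, "ay": -0.005, "az": 0},
  {"tx": -0.35, "ty": 0, "tz": 0.93, "ax": 0, "ay": 0, "az": 0},
  {"tx": 0, "ty": 0, "tz": 0, "ax": 0, "ay": 0, "az": 0},
], gripper=0.85)

```text
clock: 3.52
eef_pos: [449.7, -50.6, 94.1]
tcp_rot: [-3.137, -0.777, 1.271]
contact_force: [-0.2, 0.2, 1.8]
opening: 0.847
grasp_force: 0.0
```

Run:
```python
from h import *
B=down(1.279-np.pi/2,np.pi/4)
rows([462.5,-10.9,51.1],B)
```

```text
3 rows; turn each [ 0.0003  0.0018 -0.0013]
[[-0.005, 0.011, 0.798], [-0.007, 0.011, 0.798], [-0.01, 0.011, 0.798]]
```

Emit:
step_arm([
  {"tx": 0, "ty": 0.01, "tz": 0.8, "ax": 0, "ay": 0.002, "az": 0},
  {"tx": 0, "ty": 0.01, "tz": 0.8, "ax": 0, "ay": 0.002, "az": 0},
  {"tx": 0, "ty": 0.01, "tz": 0.8, "ax": 0, "ay": 0.002, "az": 0},
  {"tx": 0, "ty": 0, "tz": 0, "ax": 0, "ay": 0, "az": 0},
])

```text
clock: 4.03
eef_pos: [463.5, -11.0, 52.6]
tcp_rot: [-3.141, -0.787, 1.273]
contact_force: [0.1, 0.1, 0.3]
opening: 0.848
grasp_force: 0.0
```

Emit:
step_arm([
  {"tx": 0, "ty": 0, "tz": 0, "ax": 0, "ay": 0, "az": 0},
  {"tx": 0, "ty": 0, "tz": 0, "ax": 0, "ay": 0, "az": 0},
  {"tx": 0, "ty": 0, "tz": 0, "ax": 0, "ay": 0, "az": 0},
  {"tx": 0, "ty": 0, "tz": 0, "ax": 0, "ay": 0, "az": 0},
  {"tx": 0, "ty": 0, "tz": 0, "ax": 0, "ay": 0, "az": 0},
], gripper=0, newtons=60)

```text
clock: 4.65
eef_pos: [461.7, -10.6, 53.4]
tcp_rot: [-3.138, -0.789, 1.273]
contact_force: [-7.0, 3.1, 3.5]
opening: 0.651
grasp_force: 62.8
```

Emit:
step_arm([
  {"tx": 0, "ty": 0, "tz": 0, "ax": 0, "ay": 0, "az": 0},
  {"tx": 0, "ty": 0, "tz": 0, "ax": 0, "ay": 0, "az": 0},
  {"tx": 0, "ty": 0, "tz": 0, "ax": 0, "ay": 0, "az": 0},
])

```text
clock: 5.03
eef_pos: [461.7, -10.6, 53.4]
tcp_rot: [-3.138, -0.789, 1.273]
contact_force: [-7.1, 2.8, 3.8]
opening: 0.647
grasp_force: 62.8
```

Gripped at about 55 mm opening, which matches the tumbler. Now lift straight up.

Emit:
step_arm([
  {"tx": 0.3, "ty": 0, "tz": -0.3, "ax": 0, "ay": 0, "az": 0},
  {"tx": 0.8, "ty": 0, "tz": -0.8, "ax": 0, "ay": 0, "az": 0},
  {"tx": 1, "ty": 0, "tz": -1, "ax": 0, "ay": 0, "az": 0},
  {"tx": 1, "ty": 0, "tz": -1, "ax": 0, "ay": 0, "az": 0},
  {"tx": 1, "ty": 0, "tz": -1, "ax": 0, "ay": 0, "az": 0},
])

```text
clock: 5.65
eef_pos: [463.7, -12.4, 199.5]
tcp_rot: [3.139, -0.785, 1.273]
contact_force: [0.1, -0.2, -1.4]
opening: 0.648
grasp_force: 63.7
```

Run:
```python
from h import *
from rig import r
s=r.sense(); print(s['clock'],s['qpos'],s['eef_pos'],s['grasp_force'])
M=down(1.279-np.pi/2+.2,0); F=down(1.279-np.pi/2+np.radians(40),-np.pi/4)
w=[475,-130,215]
rows(w,M,nmin=6); rows([525,-290,215],F,w,M)
```

```text
5.65 [-0.52256845  0.3140787   2.1076028   0.86906826  1.12727962 -0.78060824] [463.70968639 -12.44044802 199.4550192 ] 63.656976961065084
6 rows; turn each [ 0.0088 -0.083  -0.0208]
[[-0.441, 0.303, -0.587], [-0.523, 0.28, -0.528], [-0.596, 0.255, -0.458], [-0.659, 0.228, -0.38], [-0.71, 0.201, -0.293], [-0.748, 0.174, -0.201]]
7 rows; turn each [-0.0178 -0.0699 -0.0429]
[[-0.884, 0.368, 0.0], [-0.901, 0.307, 0.108], [-0.902, 0.241, 0.214], [-0.887, 0.173, 0.319], [-0.855, 0.104, 0.418], [-0.809, 0.035, 0.512], [-0.748, -0.033, 0.597]]
```

Emit:
step_arm([
  {"tx": -0.44, "ty": 0.3, "tz": -0.59, "ax": 0.009, "ay": -0.083, "az": -0.021},
  {"tx": -0.52, "ty": 0.28, "tz": -0.53, "ax": 0.009, "ay": -0.083, "az": -0.021},
  {"tx": -0.6, "ty": 0.25, "tz": -0.46, "ax": 0.009, "ay": -0.083, "az": -0.021},
  {"tx": -0.66, "ty": 0.23, "tz": -0.38, "ax": 0.009, "ay": -0.083, "az": -0.021},
  {"tx": -0.71, "ty": 0.2, "tz": -0.29, "ax": 0.009, "ay": -0.083, "az": -0.021},
])

```text
clock: 6.28
eef_pos: [473.5, -111.3, 212.1]
tcp_rot: [3.129, -0.127, 1.449]
contact_force: [-0.9, 0.5, -2.6]
opening: 0.649
grasp_force: 63.6
```

Emit:
step_arm([
  {"tx": -0.75, "ty": 0.17, "tz": -0.2, "ax": 0.009, "ay": -0.083, "az": -0.021},
  {"tx": -0.88, "ty": 0.37, "tz": 0, "ax": -0.018, "ay": -0.07, "az": -0.043},
  {"tx": -0.9, "ty": 0.31, "tz": 0.11, "ax": -0.018, "ay": -0.07, "az": -0.043},
  {"tx": -0.9, "ty": 0.24, "tz": 0.21, "ax": -0.018, "ay": -0.07, "az": -0.043},
])

```text
clock: 6.78
eef_pos: [497.2, -198.9, 214.4]
tcp_rot: [3.087, 0.339, 1.678]
contact_force: [-1.7, -0.8, -2.4]
opening: 0.647
grasp_force: 63.6
```

Emit:
step_arm([
  {"tx": -0.89, "ty": 0.17, "tz": 0.32, "ax": -0.018, "ay": -0.07, "az": -0.043},
  {"tx": -0.86, "ty": 0.1, "tz": 0.42, "ax": -0.018, "ay": -0.07, "az": -0.043},
  {"tx": -0.81, "ty": 0.03, "tz": 0.51, "ax": -0.018, "ay": -0.07, "az": -0.043},
  {"tx": -0.75, "ty": -0.03, "tz": 0.6, "ax": -0.018, "ay": -0.07, "az": -0.043},
  {"tx": 0, "ty": 0, "tz": 0, "ax": 0, "ay": 0, "az": 0},
])

```text
clock: 7.4
eef_pos: [524.4, -289.9, 212.4]
tcp_rot: [3.141, 0.785, 1.98]
contact_force: [-1.0, -0.2, 0.0]
opening: 0.644
grasp_force: 64.1
```

Run:
```python
from h import *
from rig import r,eyes
s=r.sense(); print(s['clock'],s['qpos'],s['eef_pos'],s['tcp_rot'],s['opening'])
F=down(1.279-np.pi/2+np.radians(40),-np.pi/4); print('target',F.as_euler('xyz'))
for n in('wrist','scene','top'):
    c=eyes.camera_info(n); p,d=eyes.grab_frame(n); np.savez(f'pics/{n}2.npz',p=p,d=d,**c)
    cv2.imwrite(f'pics/{n}2.png',p[...,::-1])
a=cv2.imread('pics/wrist2.png'); b=cv2.imread('pics/scene2.png')[100:340,100:420]; c=cv2.imread('pics/top2.png')[120:360,300:620]
cv2.imwrite('pics/m2.png',cv2.resize(np.hstack([a,np.vstack([b,c])]),(800,400)))
```

```text
7.4 [-0.19417678  0.27136245  2.12890229 -1.26806441  0.65505449  0.42321694] [ 524.4024104  -289.87814649  212.43780991] [3.14075507 0.78477271 1.97977168] 0.6440961613803908
target [3.14159265 0.78539816 1.9771317 ]
```

View pics/m2.png

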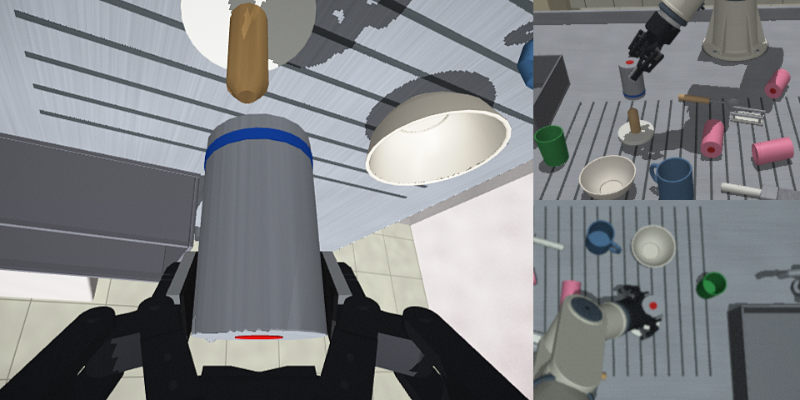

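The tumbler is held upright and mouth down; in the wrist part the band is at (258,148) and the peg is beyond at (247,50). Joint 4 is at -1.27, close to its -1.3 limit. I'll fit the arm's kinematics from the logged poses and choose a slant azimuth with room to lower.

```bash
cat > kin.py <<'E'
from h import *
D=[([-1.18040511,.353654171,1.63415734,0,1.1551928,-.00242378],[239.058,-576.984,255.548],[-3.140181,0,.392815677]),
([-.61108073,.130999768,2.0361123,0,.974673572,.567016048],[369.6596,-257.1153,213.531],[-3.14141545,0,.392681347]),
([-.6723601,.40698142,2.08336299,.80933187,1.15511082,-.90826149],[441.9776,-81.04076,163.5077],[3.13836,-.79005637,1.27351981]),
([-.52256845,.3140787,2.1076028,.86906826,1.12727962,-.78060824],[463.7097,-12.4404,199.455],[3.139,-.785,1.273]),
([-.19417678,.27136245,2.12890229,-1.26806441,.65505449,.42321694],[524.4024,-289.878,212.4378],[3.14075507,.78477271,1.97977168])]
def fk(q,k):
    r0,d1,L2,e,L3,dt=k; A=R.from_euler('z',q[0]); 
    f=R.from_euler('y',q[1]+q[2]); w=A.apply(np.array([r0+L2*np.sin(q[1]),0,d1+L2*np.cos(q[1])])+f.apply([e,0,L3]))
    T=A*f*R.from_euler('ZYZ',[q[3],q[4],q[5]])*R.from_euler('z',np.pi/2)
    return w+T.apply([0,0,dt]),T
if 1:
    from itertools import product
    k=least_squares(lambda k:np.concatenate([fk(q,k)[0]-p for q,p,_ in D]),[0,300,500,0,450,250]).x
LO=np.array([-2.63,-.92,.06,-1.3,0,-3.02]);HI=np.array([2.63,2.1,2.66,4.44,2.69,3.02])
def ik(p,T,seeds):
    best=None
    for s in seeds:
        o=least_squares(lambda q:np.r_[(fk(q,k)[0]-p)/300,(T.inv()*fk(q,k)[1]).as_rotvec()],np.clip(s,LO+.01,HI-.01),bounds=(LO,HI))
        if o.cost<1e-8: return o.x
    return None
E
python3 - <<'E'
from kin import *
print(k.round(1)); 
for q,p,e in D:
    a,T=fk(q,k); print((a-p).round(1),(R.from_euler('xyz',e).inv()*T).as_rotvec().round(3))
for hz in range(-67,120,20):
  F=down(np.radians(hz+90),-np.pi/4)   # tool z az = hz
  for z in(212,90):
    S=[[-.3,.3,2.1,j,.8,l] for j in(-.8,.5,1.6,3) for l in(0,-1.5,1.5)]
    q=ik(np.array([525,-306,z])-4*F.apply([0,0,1]),F,S); print(hz,z,F.apply([0,0,1]).round(2),None if q is None else q.round(2))
E
```

```text
[ -0.8 293.9 568.9  58.2 494.7 318.5]
[-1.4 -0.6  0. ] [-0.  0.  0.]
[-1.  -1.2 -0. ] [-0. -0. -0.]
[-0.7 -0.7 -0. ] [ 0.  0. -0.]
[-0.6 -0.8  0. ] [ 0.  0. -0.]
[-0.1 -2.   0. ] [ 0. -0. -0.]
-67 212 [ 0.28 -0.65 -0.71] [-0.22  0.27  2.12 -1.27  0.65  0.41]
-67 90 [ 0.28 -0.65 -0.71] None
-47 212 [ 0.48 -0.52 -0.71] None
-47 90 [ 0.48 -0.52 -0.71] [-0.36  0.48  2.27  3.92  0.47  1.19]
-27 212 [ 0.63 -0.32 -0.71] [-0.56  0.18  2.25  2.43  0.1   2.21]
-27 90 [ 0.63 -0.32 -0.71] [-0.56  0.47  2.3   2.99  0.42  1.65]
-7 212 [ 0.7  -0.09 -0.71] [-0.75  0.22  2.2   1.47  0.43  2.77]
-7 90 [ 0.7  -0.09 -0.71] [-0.75  0.49  2.25  2.11  0.51  2.07]
13 212 [ 0.69  0.16 -0.71] [-0.87  0.3   2.08  1.18  0.75  2.71]
13 90 [ 0.69  0.16 -0.71] [-0.87  0.54  2.12  1.5   0.68  2.29]
33 212 [ 0.59  0.39 -0.71] [-0.91  0.4   1.92  0.97  1.02  2.6 ]
33 90 [ 0.59  0.39 -0.71] [-0.91  0.6   1.96  1.12  0.9   2.35]
53 212 [ 0.43  0.56 -0.71] [-0.9   0.5   1.74  0.8   1.27  2.49]
53 90 [ 0.43  0.56 -0.71] [-0.9   0.68  1.78  0.86  1.12  2.32]
73 212 [ 0.21  0.68 -0.71] [-0.85  0.6   1.57  0.65  1.48  2.36]
73 90 [ 0.21  0.68 -0.71] [-0.85  0.75  1.61  0.67  1.33  2.24]
93 212 [-0.04  0.71 -0.71] [-0.78  0.68  1.41  0.5   1.67  2.2 ]
93 90 [-0.04  0.71 -0.71] [-0.78  0.82  1.45  0.5   1.52  2.11]
113 212 [-0.28  0.65 -0.71] [-0.7   0.74  1.29  0.34  1.82  2.  ]
113 90 [-0.28  0.65 -0.71] [-0.7   0.88  1.32  0.33  1.66  1.95]
```

The fit is good to about 1–2 mm. With the tool z azimuth near +95° every joint has room, both at the hover and when seated. The path is: tilt back to straight down, yaw by 198°, then tilt by 45° again.

Emit:
step_arm([
  {"tx": 0, "ty": 0, "tz": 0, "ax": 0, "ay": 0.1, "az": 0},
  {"tx": 0, "ty": 0, "tz": 0, "ax": 0, "ay": 0.1, "az": 0},
  {"tx": 0, "ty": 0, "tz": 0, "ax": 0, "ay": 0.1, "az": 0},
  {"tx": 0, "ty": 0, "tz": 0, "ax": 0, "ay": 0.1, "az": 0},
  {"tx": 0, "ty": 0, "tz": 0, "ax": 0, "ay": 0.1, "az": 0},
])

```text
clock: 8.18
eef_pos: [521.8, -292.0, 212.2]
tcp_rot: [-3.129, 0.101, 1.97]
contact_force: [-0.3, -0.4, -2.3]
opening: 0.649
grasp_force: 64.1
```

Emit:
step_arm([
  {"tx": 0, "ty": 0, "tz": 0, "ax": 0, "ay": 0, "az": 0.11},
  {"tx": 0, "ty": 0, "tz": 0, "ax": 0, "ay": 0, "az": 0.11},
  {"tx": 0, "ty": 0, "tz": 0, "ax": 0, "ay": 0, "az": 0.11},
  {"tx": 0, "ty": 0, "tz": 0, "ax": 0, "ay": 0, "az": 0.11},
  {"tx": 0, "ty": 0, "tz": 0, "ax": 0, "ay": 0, "az": 0.11},
])

```text
clock: 8.8
eef_pos: [521.2, -292.3, 211.3]
tcp_rot: [3.07, 0.08, 1.096]
contact_force: [-0.1, -0.5, -1.0]
opening: 0.647
grasp_force: 64.1
```

Emit:
step_arm([
  {"tx": 0, "ty": 0, "tz": 0, "ax": 0, "ay": 0, "az": 0.11},
  {"tx": 0, "ty": 0, "tz": 0, "ax": 0, "ay": 0, "az": 0.11},
  {"tx": 0, "ty": 0, "tz": 0, "ax": 0, "ay": 0, "az": 0.11},
  {"tx": 0, "ty": 0, "tz": 0, "ax": 0, "ay": 0, "az": 0.11},
  {"tx": 0, "ty": 0, "tz": 0, "ax": 0, "ay": 0, "az": 0.11},
])

```text
clock: 9.43
eef_pos: [521.2, -292.3, 211.2]
tcp_rot: [3.035, -0.002, 0.235]
contact_force: [-0.4, 0.6, -1.4]
opening: 0.644
grasp_force: 64.1
```

Run:
```python
from kin import *
from rig import r
s=r.sense(); print(s['clock'],s['qpos'],s['eef_pos'],s['tcp_rot'],s['opening'])
rows([525,-306,212],down(np.radians(185)))
```

```text
9.425 [-0.47119472  0.32500781  1.78811816 -0.09749315  0.95949073  0.91797354] [ 521.23117333 -292.28932704  211.24241361] [ 3.03471405e+00 -2.25234398e-03  2.34978578e-01] 0.6439015776982001
10 rows; turn each [ 0.0049 -0.006   0.1093]
[[0.002, 0.057, 0.003], [0.012, 0.056, 0.003], [0.021, 0.053, 0.002], [0.03, 0.049, 0.001], [0.038, 0.043, 0.001], [0.044, 0.036, -0.0], [0.05, 0.028, -0.001], [0.054, 0.019, -0.001], [0.056, 0.009, -0.002], [0.057, -0.001, -0.003]]
```

Emit:
step_arm([
  {"tx": 0, "ty": 0.05, "tz": 0, "ax": 0.005, "ay": -0.006, "az": 0.109},
  {"tx": 0.01, "ty": 0.05, "tz": 0, "ax": 0.005, "ay": -0.006, "az": 0.109},
  {"tx": 0.02, "ty": 0.05, "tz": 0, "ax": 0.005, "ay": -0.006, "az": 0.109},
  {"tx": 0.03, "ty": 0.05, "tz": 0, "ax": 0.005, "ay": -0.006, "az": 0.109},
  {"tx": 0.04, "ty": 0.04, "tz": 0, "ax": 0.005, "ay": -0.006, "az": 0.109},
])

```text
clock: 10.05
eef_pos: [523.2, -298.8, 211.8]
tcp_rot: [3.089, -0.025, -0.622]
contact_force: [-0.4, 0.4, -1.3]
opening: 0.644
grasp_force: 64.1
```

Emit:
step_arm([
  {"tx": 0.04, "ty": 0.04, "tz": 0, "ax": 0.005, "ay": -0.006, "az": 0.109},
  {"tx": 0.05, "ty": 0.03, "tz": 0, "ax": 0.005, "ay": -0.006, "az": 0.109},
  {"tx": 0.05, "ty": 0.02, "tz": 0, "ax": 0.005, "ay": -0.006, "az": 0.109},
  {"tx": 0.06, "ty": 0.01, "tz": 0, "ax": 0.005, "ay": -0.006, "az": 0.109},
  {"tx": 0.06, "ty": 0, "tz": 0, "ax": 0.005, "ay": -0.006, "az": 0.109},
])

```text
clock: 10.68
eef_pos: [524.9, -305.8, 212.1]
tcp_rot: [3.141, 0.001, -1.479]
contact_force: [-0.2, -0.2, -1.7]
opening: 0.651
grasp_force: 64.1
```

Emit:
step_arm([
  {"tx": 0, "ty": 0, "tz": 0, "ax": 0, "ay": -0.1, "az": 0},
  {"tx": 0, "ty": 0, "tz": 0, "ax": 0, "ay": -0.1, "az": 0},
  {"tx": 0, "ty": 0, "tz": 0, "ax": 0, "ay": -0.1, "az": 0},
  {"tx": 0, "ty": 0, "tz": 0, "ax": 0, "ay": -0.1, "az": 0},
  {"tx": 0, "ty": 0, "tz": 0, "ax": 0, "ay": -0.1, "az": 0},
])

```text
clock: 11.3
eef_pos: [525.3, -306.9, 212.7]
tcp_rot: [-3.138, 0.789, -1.472]
contact_force: [0.8, 1.2, -1.4]
opening: 0.65
grasp_force: 64.1
```

Run:
```python
from kin import *
from rig import r
s=r.sense(); print(s['clock'],s['qpos'],s['eef_pos'],s['tcp_rot'],s['opening'])
rows([525,-306,212],down(np.radians(185),-np.pi/4))
```

```text
11.3 [-0.77325589  0.69047876  1.39821619  0.48061828  1.69317362  2.16907394] [ 525.26472142 -306.85548512  212.70252241] [-3.1384448   0.78944896 -1.47157921] 0.6500719160546898
1 rows; turn each [0.0034 0.0026 0.0054]
[[-0.005, 0.007, 0.045]]
```

Run:
```python
from kin import *
from rig import r,eyes
a={}
for n in('wrist','scene','top'):
    c=eyes.camera_info(n); p,d=eyes.grab_frame(n); np.savez(f'pics/{n}3.npz',p=p,d=d,**c); a[n]=p[...,::-1]
cv2.imwrite('pics/m3.png',cv2.resize(np.hstack([a['wrist'],np.vstack([a['scene'][60:300,60:380],a['top'][150:390,310:630]])]),(800,400)))
s=r.sense(); tp=s['eef_pos']; TR=R.from_euler('xyz',s['tcp_rot'])
rays={}
for n in('scene3','top3','wrist3'):
    p,P,K,T=load(n); H=hsv(p); near=np.linalg.norm(P-tp,axis=-1)<150
    red=near&((H[...,0]<8)|(H[...,0]>172))&(H[...,1]>150)&(H[...,2]>90)
    if red.sum()>15: 
        v,u=np.nonzero(red); rays[n]=ray((u.mean(),v.mean()),K,T); print(n,'red',red.sum(),med(P[red]))
    blue=near&(H[...,0]>100)&(H[...,0]<125)&(H[...,1]>120); 
    print(n,'blue',blue.sum(),med(P[blue]) if blue.sum() else '')
    X=P[near&(np.linalg.norm((P-tp)[...,:2],axis=-1)<60)&(P[...,2]>tp[2]-72)&(P[...,2]<tp[2]-22)]
    if len(X)>150:
        def f(q):
            ax=np.array([q[2],q[3],1]); ax/=np.linalg.norm(ax); w=X-[q[0],q[1],tp[2]-50]; return np.linalg.norm(w-np.outer(w@ax,ax),axis=1)-28
        o=least_squares(f,[525,-306,0,0],loss='soft_l1',x_scale=[5,5,.1,.1]); q=o.x
        print(n,len(X),'axis at z',(tp[2]-50).round(),q.round(3),'rms',np.sqrt(np.mean(f(q)**2)).round(2),'at mouth z-82',(q[:2]-32*q[2:]).round(1),'at dot z+15', (q[:2]+65*q[2:]).round(1))
print('dot 2view',meet(rays['scene3'],rays['top3']))
```

```text
scene3 red 29 [ 523.2 -304.3  226.9]
scene3 blue 58 [ 547.  -296.3  143.9]
scene3 534 axis at z 160.0 [ 5.22365e+02 -3.02102e+02 -5.00000e-03 -2.70000e-02] rms 1.33 at mouth z-82 [ 522.5 -301.2] at dot z+15 [ 522.1 -303.9]
top3 red 45 [ 525.1 -304.   224.8]
top3 blue 64 [ 503.7 -369.1  294.3]
wrist3 red 212 [ 526.2 -307.2  229.5]
wrist3 blue 1964 [ 530.  -328.6  146.7]
wrist3 15201 axis at z 160.0 [ 5.25977e+02 -3.02868e+02 -3.00000e-03 -5.00000e-03] rms 0.48 at mouth z-82 [ 526.1 -302.7] at dot z+15 [ 525.8 -303.2]
dot 2view (array([ 524.24314884, -303.92213336,  226.9158051 ]), np.float64(0.11939653274421717))
```

View pics/m3.png

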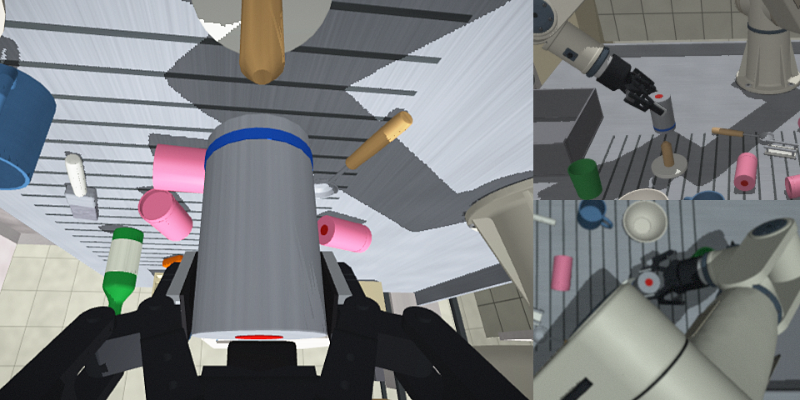

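The tumbler axis sits at (525,-302.7), vertical within about 0.01 rad, with the dot at z ≈ 228. The peg is at (525,-306), seen dead ahead at (262,60) in the wrist part. I'll shift 3 mm and lower.

Run:
```python
from kin import *
from rig import r
s=r.sense(); p=s['eef_pos']; T=R.from_euler('xyz',s['tcp_rot']); F=down(np.radians(185),-np.pi/4)
rows(p+[0,-3,-3],T); rows(p+[0,-3,-63],T,p+[0,-3,-3],T,nmin=3); rows(p+[0,-3,-113],T,p+[0,-3,-63],T,nmin=3)
```

```text
1 rows; turn each [0. 0. 0.]
[[0.169, 0.011, 0.0]]
3 rows; turn each [0. 0. 0.]
[[0.566, -0.002, 0.565], [0.566, -0.002, 0.565], [0.566, -0.002, 0.565]]
3 rows; turn each [0. 0. 0.]
[[0.472, -0.002, 0.471], [0.472, -0.002, 0.471], [0.472, -0.002, 0.471]]
```

Emit:
step_arm([
  {"tx": 0.17, "ty": 0.01, "tz": 0, "ax": 0, "ay": 0, "az": 0},
  {"tx": 0.57, "ty": 0, "tz": 0.57, "ax": 0, "ay": 0, "az": 0},
  {"tx": 0.57, "ty": 0, "tz": 0.57, "ax": 0, "ay": 0, "az": 0},
  {"tx": 0.57, "ty": 0, "tz": 0.57, "ax": 0, "ay": 0, "az": 0},
  {"tx": 0, "ty": 0, "tz": 0, "ax": 0, "ay": 0, "az": 0},
])

```text
clock: 12.08
eef_pos: [522.9, -308.2, 145.0]
tcp_rot: [3.133, 0.788, -1.479]
contact_force: [-0.8, 0.3, -1.9]
opening: 0.646
grasp_force: 64.0
```

Emit:
step_arm([
  {"tx": 0.4, "ty": 0, "tz": 0.4, "ax": 0, "ay": 0, "az": 0},
  {"tx": 0.4, "ty": 0, "tz": 0.4, "ax": 0, "ay": 0, "az": 0},
  {"tx": 0.4, "ty": 0, "tz": 0.4, "ax": 0, "ay": 0, "az": 0},
  {"tx": 0, "ty": 0, "tz": 0, "ax": 0, "ay": 0, "az": 0},
])

```text
clock: 12.58
eef_pos: [523.1, -308.7, 103.5]
tcp_rot: [3.135, 0.787, -1.478]
contact_force: [-0.9, 0.3, -1.7]
opening: 0.646
grasp_force: 64.1
```

Run:
```python
from kin import *
from rig import r,eyes
s=r.sense(); tp=s['eef_pos']; print(s['clock'],tp,s['tcp_rot'],s['contact_force'],s['qpos'])
rays={}
for n in('scene','top'):
    c=eyes.camera_info(n); p,d=eyes.grab_frame(n); P=cloud(p,d,c['intrinsics'],c['cam_to_world']); H=hsv(p)
    red=(np.linalg.norm(P-tp,axis=-1)<60)&((H[...,0]<8)|(H[...,0]>172))&(H[...,1]>150)&(H[...,2]>90); v,u=np.nonzero(red)
    rays[n]=ray((u.mean(),v.mean()),c['intrinsics'],c['cam_to_world']); print(red.sum(),med(P[red]))
print(meet(rays['scene'],rays['top']))
```

```text
12.575 [ 523.05800496 -308.66353125  103.45934849] [ 3.1347642   0.78744623 -1.47838964] [-0.92158438  0.33083846 -1.69472463] [-0.77495635  0.81677493  1.43104997  0.47031991  1.55333666  2.09945916]
19 [ 522.7 -302.4  121. ]
0 [nan nan nan]
 ** On entry to DLASCL parameter number  4 had an illegal value
 ** On entry to DLASCL parameter number  4 had an illegal value
 ** On entry to DLASCL parameter number  4 had an illegal value
 ** On entry to DLASCL parameter number  4 had an illegal value
 ** On entry to DLASCL parameter number  5 had an illegal value
 ** On entry to DLASCL parameter number  4 had an illegal value<stdin>:8: RuntimeWarning: Mean of empty slice.
  ret = ret.dtype.type(ret / rcount)
  return np.nanmean(a, axis, out=out, keepdims=keepdims)
Traceback (most recent call last):
  File "h.py", line 12, in meet
    (o,d),(q,e)=a,b; s=np.linalg.lstsq(np.c_[d,-e],q-o,rcond=None)[0]; A=o+s[0]*d;B=q+s[1]*e
                       ~~~~~~~~~~~~~~~^^^^^^^^^^^^^^^^^^^^^^^^^^^^
numpy.linalg.LinAlgError: SVD did not converge in Linear Least Squares
```

Emit:
step_arm([
  {"tx": 0.09, "ty": -0.07, "tz": 0.09, "ax": 0, "ay": 0, "az": 0},
  {"tx": 0.09, "ty": 0, "tz": 0.09, "ax": 0, "ay": 0, "az": 0},
  {"tx": 0.09, "ty": 0, "tz": 0.09, "ax": 0, "ay": 0, "az": 0},
  {"tx": 0, "ty": 0, "tz": 0, "ax": 0, "ay": 0, "az": 0},
])

```text
clock: 13.18
eef_pos: [525.2, -308.8, 95.0]
tcp_rot: [3.137, 0.786, -1.477]
contact_force: [-1.3, 0.4, -1.1]
opening: 0.649
grasp_force: 64.1
```

Emit:
step_arm([
  {"tx": 0.03, "ty": 0, "tz": 0.03, "ax": 0, "ay": 0, "az": 0},
  {"tx": 0, "ty": 0, "tz": 0, "ax": 0, "ay": 0, "az": 0},
])

```text
clock: 13.42
eef_pos: [525.3, -309.0, 94.2]
tcp_rot: [3.137, 0.786, -1.477]
contact_force: [-0.2, -0.5, -0.5]
opening: 0.646
grasp_force: 64.1
```

Emit:
step_arm([
  {"tx": 0.04, "ty": 0, "tz": 0.04, "ax": 0, "ay": 0, "az": 0},
  {"tx": 0, "ty": 0, "tz": 0, "ax": 0, "ay": 0, "az": 0},
])

```text
clock: 13.68
eef_pos: [525.3, -308.9, 92.7]
tcp_rot: [3.137, 0.786, -1.477]
contact_force: [0.1, -0.2, -2.0]
opening: 0.646
grasp_force: 64.1
```

Emit:
step_arm([
  {"tx": 0.03, "ty": 0, "tz": 0.03, "ax": 0, "ay": 0, "az": 0},
  {"tx": 0, "ty": 0, "tz": 0, "ax": 0, "ay": 0, "az": 0},
])

```text
clock: 13.92
eef_pos: [525.3, -308.9, 91.7]
tcp_rot: [3.137, 0.786, -1.477]
contact_force: [0.4, -0.0, -1.3]
opening: 0.653
grasp_force: 64.1
```

Emit:
step_arm([
  {"tx": 0.04, "ty": 0, "tz": 0.04, "ax": 0, "ay": 0, "az": 0},
  {"tx": 0, "ty": 0, "tz": 0, "ax": 0, "ay": 0, "az": 0},
])

```text
clock: 14.18
eef_pos: [525.4, -308.9, 90.4]
tcp_rot: [3.137, 0.786, -1.477]
contact_force: [0.4, 0.5, 0.1]
opening: 0.647
grasp_force: 64.2
```

Run:
```python
from kin import *
from rig import r,eyes
s=r.sense(); tp=s['eef_pos']; print(tp,s['contact_force'])
for n in('scene','wrist'):
    c=eyes.camera_info(n); p,d=eyes.grab_frame(n); P=cloud(p,d,c['intrinsics'],c['cam_to_world']); H=hsv(p)
    near=(np.linalg.norm(P-tp,axis=-1)<110); red=near&((H[...,0]<8)|(H[...,0]>172))&(H[...,1]>150)&(H[...,2]>90); print(n,red.sum(),med(P[red]))
    b=near&(H[...,0]>100)&(H[...,0]<125)&(H[...,1]>120)&(P[...,2]<60); print('band z',np.nanpercentile(P[b][:,2],[2,50,98]).round(1))
```

```text
[ 525.38457219 -308.9333288    90.4101625 ] [0.36823397 0.50511914 0.09421099]
scene 19 [ 524.9 -305.1  107.8]
band z [18.7 23.8 27.6]
wrist 239 [ 526.1 -309.6  107.2]
band z [20.7 24.1 27. ]
```

Emit:
step_arm([
  {"tx": 0.04, "ty": 0, "tz": 0.04, "ax": 0, "ay": 0, "az": 0},
  {"tx": 0, "ty": 0, "tz": 0, "ax": 0, "ay": 0, "az": 0},
])

```text
clock: 14.52
eef_pos: [525.3, -308.7, 90.2]
tcp_rot: [3.138, 0.787, -1.476]
contact_force: [-1.4, 0.9, 7.3]
opening: 0.65
grasp_force: 64.5
```

Contact with the saucer (7 N). Release.

Emit:
step_arm([
  {"tx": 0, "ty": 0, "tz": 0, "ax": 0, "ay": 0, "az": 0},
  {"tx": 0, "ty": 0, "tz": 0, "ax": 0, "ay": 0, "az": 0},
  {"tx": 0, "ty": 0, "tz": 0, "ax": 0, "ay": 0, "az": 0},
  {"tx": 0, "ty": 0, "tz": 0, "ax": 0, "ay": 0, "az": 0},
  {"tx": 0, "ty": 0, "tz": 0, "ax": 0, "ay": 0, "az": 0},
], gripper=1)

```text
clock: 15.15
eef_pos: [525.3, -308.9, 88.9]
tcp_rot: [3.137, 0.786, -1.477]
contact_force: [0.1, -0.1, -0.1]
opening: 0.998
grasp_force: 0.0
```

Emit:
step_arm([
  {"tx": 0, "ty": 0, "tz": -0.3, "ax": 0, "ay": 0, "az": 0},
  {"tx": 0, "ty": 0, "tz": -0.8, "ax": 0, "ay": 0, "az": 0},
  {"tx": 0, "ty": 0, "tz": -1, "ax": 0, "ay": 0, "az": 0},
  {"tx": 0, "ty": 0, "tz": -1, "ax": 0, "ay": 0, "az": 0},
  {"tx": 0, "ty": 0, "tz": -1, "ax": 0, "ay": 0, "az": 0},
])

```text
clock: 15.78
eef_pos: [532.7, -382.8, 163.2]
tcp_rot: [3.138, 0.785, -1.476]
contact_force: [-0.5, -0.2, -0.2]
opening: 1.0
grasp_force: 0.0
```

Run:
```python
from kin import *
from rig import r,eyes
s=r.sense(); tp=s['eef_pos']; print(s['clock'],tp,s['tcp_rot'],s['qpos'])
rays={}
for n in('scene','top'):
    c=eyes.camera_info(n); p,d=eyes.grab_frame(n); P=cloud(p,d,c['intrinsics'],c['cam_to_world']); H=hsv(p)
    np.savez(f'pics/{n}4.npz',p=p,d=d,**c)
    red=(np.linalg.norm(P-[525,-306,107],axis=-1)<60)&((H[...,0]<8)|(H[...,0]>172))&(H[...,1]>150)&(H[...,2]>60); v,u=np.nonzero(red)
    print(n,red.sum(),med(P[red]))
    if red.sum()>5: rays[n]=ray((u.mean(),v.mean()),c['intrinsics'],c['cam_to_world'])
if len(rays)==2: print(meet(rays['scene'],rays['top']))
# probe: tool-down orientations with tool y along probe face, IK
for yz in range(-180,180,12):
    T=down(np.radians(yz)); q=ik(np.array([534,295,200.]),T,[[.5,.33,1.79,0,.96,l] for l in(-2,0,2)]); 
    q2=ik(np.array([525,-306,250.]),T,[[-.5,.33,1.79,0,.96,l] for l in(-2,0,2)])
    if q is not None and q2 is not None: print(yz,q.round(2),q2.round(2))
```

```text
15.775 [ 532.74235633 -382.82107531  163.18964639] [ 3.1380154   0.78459925 -1.4764801 ] [-0.83126132  0.82661159  1.25031319  0.44120746  1.72393058  2.13135221]
scene 34 [ 525.5 -304.2  108.1]
top 0 [nan nan nan]
-180 [ 0.5   0.39  1.72 -0.    1.04 -2.64] [-0.53  0.33  1.68  0.    1.13  2.61]
-168 [ 0.5   0.39  1.72 -0.    1.04 -2.85] [-0.53  0.33  1.68  0.    1.13  2.4 ]
-144 [0.5  0.39 1.72 0.   1.04 3.02] [-0.53  0.33  1.68  0.    1.13  1.99]
-132 [0.5  0.39 1.72 0.   1.04 2.81] [-0.53  0.33  1.68 -0.    1.13  1.78]
-120 [0.5  0.39 1.72 0.   1.04 2.6 ] [-0.53  0.33  1.68 -0.    1.13  1.57]
-108 [0.5  0.39 1.72 0.   1.04 2.39] [-0.53  0.33  1.68 -0.    1.13  1.36]
-96 [ 0.5   0.39  1.72 -0.    1.04  2.18] [-0.53  0.33  1.68  0.    1.13  1.15]
-84 [0.5  0.39 1.72 0.   1.04 1.97] [-0.53  0.33  1.68  0.    1.13  0.94]
-72 [ 0.5   0.39  1.72 -0.    1.04  1.76] [-0.53  0.33  1.68  0.    1.13  0.73]
-60 [ 0.5   0.39  1.72 -0.    1.04  1.55] [-0.53  0.33  1.68 -0.    1.13  0.52]
-48 [0.5  0.39 1.72 0.   1.04 1.34] [-0.53  0.33  1.68  0.    1.13  0.31]
-36 [0.5  0.39 1.72 0.   1.04 1.13]
[... 481 characters left out ...]
3 -1.16]
48 [ 0.5   0.39  1.72  0.    1.04 -0.33] [-0.53  0.33  1.68  0.    1.13 -1.37]
60 [ 0.5   0.39  1.72 -0.    1.04 -0.54] [-0.53  0.33  1.68  0.    1.13 -1.57]
72 [ 0.5   0.39  1.72 -0.    1.04 -0.75] [-0.53  0.33  1.68 -0.    1.13 -1.78]
84 [ 0.5   0.39  1.72 -0.    1.04 -0.96] [-0.53  0.33  1.68  0.    1.13 -1.99]
96 [ 0.5   0.39  1.72 -0.    1.04 -1.17] [-0.53  0.33  1.68 -0.    1.13 -2.2 ]
108 [ 0.5   0.39  1.72  0.    1.04 -1.38] [-0.53  0.33  1.68 -0.    1.13 -2.41]
120 [ 0.5   0.39  1.72  0.    1.04 -1.59] [-0.53  0.33  1.68 -0.    1.13 -2.62]
132 [ 0.5   0.39  1.72 -0.    1.04 -1.8 ] [-0.53  0.33  1.68 -0.    1.13 -2.83]
168 [ 0.5   0.39  1.72 -0.    1.04 -2.43] [-0.53  0.33  1.68  0.    1.13  2.82]
  return np.nanmean(a, axis, out=out, keepdims=keepdims)
```

The tumbler stands: dot at (525.5,-304.2,108). Next is the probe. I'll rise, turn straight down, and go to the dock with the tool y azimuth at -102°, along the dock's faces.

Run:
```python
from kin import *
A=down(np.radians(185)); B=down(np.radians(-102))
w=np.array([533,-340,270.]); rows(w,A,nmin=5); w2=np.array([533,-180,270]); rows(w2,B,w,A); rows([480,265,270],B,w2,B)
```

```text
5 rows; turn each [0.0004 0.0995 0.001 ]
[[-0.846, -0.031, -0.353], [-0.781, -0.03, -0.48], [-0.697, -0.029, -0.596], [-0.596, -0.028, -0.697], [-0.48, -0.028, -0.781]]
7 rows; turn each [ 0.      0.     -0.1159]
[[-0.911, -0.08, 0.0], [-0.881, -0.243, 0.0], [-0.823, -0.399, 0.0], [-0.737, -0.541, 0.0], [-0.627, -0.666, 0.0], [-0.496, -0.768, 0.0], [-0.349, -0.845, 0.0]]
17 rows; turn each [0. 0. 0.]
[[-0.34, -0.998, 0.0], [-0.34, -0.998, 0.0], [-0.34, -0.998, 0.0], [-0.34, -0.998, 0.0], [-0.34, -0.998, 0.0], [-0.34, -0.998, 0.0], [-0.34, -0.998, 0.0], [-0.34, -0.998, 0.0], [-0.34, -0.998, 0.0], [-0.34, -0.998, 0.0], [-0.34, -0.998, 0.0], [-0.34, -0.998, 0.0], [-0.34, -0.998, 0.0], [-0.34, -0.998, 0.0], [-0.34, -0.998, 0.0], [-0.34, -0.998, 0.0], [-0.34, -0.998, 0.0]]
```

Emit:
step_arm([
  {"tx": -0.85, "ty": -0.03, "tz": -0.35, "ax": 0, "ay": 0.1, "az": 0},
  {"tx": -0.78, "ty": -0.03, "tz": -0.48, "ax": 0, "ay": 0.1, "az": 0},
  {"tx": -0.7, "ty": -0.03, "tz": -0.6, "ax": 0, "ay": 0.1, "az": 0},
  {"tx": -0.6, "ty": -0.03, "tz": -0.7, "ax": 0, "ay": 0.1, "az": 0},
  {"tx": -0.48, "ty": -0.03, "tz": -0.78, "ax": 0, "ay": 0.1, "az": 0},
])

```text
clock: 16.5
eef_pos: [532.3, -336.6, 268.8]
tcp_rot: [3.14, -0.005, -1.473]
contact_force: [-0.7, 0.2, -0.3]
opening: 1.0
grasp_force: 0.0
```

Emit:
step_arm([
  {"tx": -0.91, "ty": -0.08, "tz": 0, "ax": 0, "ay": 0, "az": -0.116},
  {"tx": -0.88, "ty": -0.24, "tz": 0, "ax": 0, "ay": 0, "az": -0.116},
  {"tx": -0.82, "ty": -0.4, "tz": 0, "ax": 0, "ay": 0, "az": -0.116},
  {"tx": -0.74, "ty": -0.54, "tz": 0, "ax": 0, "ay": 0, "az": -0.116},
  {"tx": -0.63, "ty": -0.67, "tz": 0, "ax": 0, "ay": 0, "az": -0.116},
])

```text
clock: 17.12
eef_pos: [530.7, -221.6, 267.4]
tcp_rot: [3.14, 0.003, -0.556]
contact_force: [0.4, -0.1, 0.8]
opening: 1.002
grasp_force: 0.0
```

Emit:
step_arm([
  {"tx": -0.5, "ty": -0.77, "tz": 0, "ax": 0, "ay": 0, "az": -0.116},
  {"tx": -0.35, "ty": -0.85, "tz": 0, "ax": 0, "ay": 0, "az": -0.116},
  {"tx": -0.34, "ty": -1, "tz": 0, "ax": 0, "ay": 0, "az": 0},
  {"tx": -0.34, "ty": -1, "tz": 0, "ax": 0, "ay": 0, "az": 0},
  {"tx": -0.34, "ty": -1, "tz": 0, "ax": 0, "ay": 0, "az": 0},
])

```text
clock: 17.75
eef_pos: [519.8, -97.1, 267.5]
tcp_rot: [3.141, 0.004, -0.198]
contact_force: [-0.4, 0.6, -0.0]
opening: 0.996
grasp_force: 0.0
```

Run:
```python
from kin import *
from rig import r,eyes
s=r.sense(); print(s['clock'],s['eef_pos'],s['tcp_rot'],s['qpos'])
rows([485,260,270],down(np.radians(-102)))
rays={}
for n in('scene','top'):
    c=eyes.camera_info(n); p,d=eyes.grab_frame(n); P=cloud(p,d,c['intrinsics'],c['cam_to_world']); H=hsv(p)
    red=(np.linalg.norm(P-[525,-306,107],axis=-1)<60)&((H[...,0]<8)|(H[...,0]>172))&(H[...,1]>150)&(H[...,2]>60); v,u=np.nonzero(red)
    print(n,red.sum(),med(P[red]))
    if red.sum()>5: rays[n]=ray((u.mean(),v.mean()),c['intrinsics'],c['cam_to_world'])
if len(rays)==2: print(meet(rays['scene'],rays['top']))
```

```text
17.75 [519.78996199 -97.14657561 267.45505416] [ 3.14115194  0.00354136 -0.19799524] [-1.87358762e-01  1.93784329e-01  1.82376009e+00 -4.46126033e-04
  1.12759412e+00  1.58162405e+00]
14 rows; turn each [0.     0.0002 0.0005]
[[-0.298, -0.981, -0.007], [-0.299, -0.981, -0.007], [-0.3, -0.98, -0.007], [-0.301, -0.98, -0.007], [-0.301, -0.98, -0.007], [-0.302, -0.98, -0.007], [-0.303, -0.979, -0.007], [-0.304, -0.979, -0.007], [-0.305, -0.979, -0.007], [-0.305, -0.979, -0.007], [-0.306, -0.978, -0.007], [-0.307, -0.978, -0.007], [-0.308, -0.978, -0.007], [-0.309, -0.978, -0.007]]
scene 34 [ 524.9 -304.2  107.7]
top 32 [ 526.4 -305.1  106.5]
(array([ 525.85363406, -304.19650407,  108.25008833]), np.float64(0.6439428679146343))
```

Two views put the dot at (525.9,-304.2,108.2), as it should be. On to the dock.

Emit:
step_arm([
  {"tx": -0.3, "ty": -0.98, "tz": 0, "ax": 0, "ay": 0, "az": 0},
  {"tx": -0.3, "ty": -0.98, "tz": 0, "ax": 0, "ay": 0, "az": 0},
  {"tx": -0.3, "ty": -0.98, "tz": 0, "ax": 0, "ay": 0, "az": 0},
  {"tx": -0.3, "ty": -0.98, "tz": 0, "ax": 0, "ay": 0, "az": 0},
  {"tx": -0.3, "ty": -0.98, "tz": 0, "ax": 0, "ay": 0, "az": 0},
])

```text
clock: 18.48
eef_pos: [507.6, 29.6, 267.6]
tcp_rot: [3.141, 0.003, -0.198]
contact_force: [-0.2, 0.6, -0.1]
opening: 1.002
grasp_force: 0.0
```

Emit:
step_arm([
  {"tx": -0.3, "ty": -0.98, "tz": 0, "ax": 0, "ay": 0, "az": 0},
  {"tx": -0.3, "ty": -0.98, "tz": 0, "ax": 0, "ay": 0, "az": 0},
  {"tx": -0.3, "ty": -0.98, "tz": 0, "ax": 0, "ay": 0, "az": 0},
  {"tx": -0.3, "ty": -0.98, "tz": 0, "ax": 0, "ay": 0, "az": 0},
  {"tx": -0.3, "ty": -0.98, "tz": 0, "ax": 0, "ay": 0, "az": 0},
])

```text
clock: 19.1
eef_pos: [495.1, 157.1, 267.6]
tcp_rot: [3.141, 0.003, -0.198]
contact_force: [-0.3, -0.3, -0.3]
opening: 0.997
grasp_force: 0.0
```

Emit:
step_arm([
  {"tx": -0.3, "ty": -0.98, "tz": 0, "ax": 0, "ay": 0, "az": 0},
  {"tx": -0.3, "ty": -0.98, "tz": 0, "ax": 0, "ay": 0, "az": 0},
  {"tx": -0.3, "ty": -0.98, "tz": 0, "ax": 0, "ay": 0, "az": 0},
  {"tx": -0.3, "ty": -0.98, "tz": 0, "ax": 0, "ay": 0, "az": 0},
  {"tx": 0, "ty": 0, "tz": 0, "ax": 0, "ay": 0, "az": 0},
])

```text
clock: 19.73
eef_pos: [485.0, 259.5, 267.6]
tcp_rot: [3.141, 0.003, -0.196]
contact_force: [0.6, -1.1, -0.2]
opening: 1.003
grasp_force: 0.0
```

Run:
```python
from kin import *
from rig import r,eyes
s=r.sense(); print(s['clock'],s['eef_pos'],s['tcp_rot'],s['qpos'])
c=eyes.camera_info('wrist'); p,d=eyes.grab_frame('wrist'); np.savez('pics/w5.npz',p=p,d=d,**c); cv2.imwrite('pics/w5.png',p[...,::-1])
P=cloud(p,d,c['intrinsics'],c['cam_to_world']); H=hsv(p)
y=(H[...,0]>18)&(H[...,0]<35)&(H[...,1]>120)&(H[...,2]>80)&(np.linalg.norm((P-[534,295,0])[...,:2],axis=-1)<50); Y=P[y]
t=Y[Y[:,2]>148]; print(y.sum(),len(t),np.percentile(Y[:,2],[1,99]))
print('top rect',cv2.minAreaRect(t[:,:2].astype(np.float32)),med(t),np.percentile(t,[1,99],axis=0).round(1))
k=(H[...,2]<60)&(abs(P[...,2]-70)<4); print('dock',k.sum(),cv2.minAreaRect(P[k][:,:2].astype(np.float32)))
```

```text
19.725 [484.98539309 259.5489543  267.57184406] [ 3.14102861  0.00321439 -0.19633713] [4.87737385e-01 2.27095156e-01 1.78080009e+00 1.75731535e-03
 1.13654562e+00 2.25412831e+00]
1712 1046 [ 69.62950287 156.02031268]
top rect ((533.3987426757812, 295.3218078613281), (22.481433868408203, 22.23335838317871), 83.2466049194336) [535.2 293.4 154.3] [[522.5 283.8 148.4]
 [544.9 306.2 156.2]]
dock 4343 ((533.5659790039062, 295.3121032714844), (70.10375213623047, 69.83271789550781), 78.11471557617188)
```

View pics/w5.png

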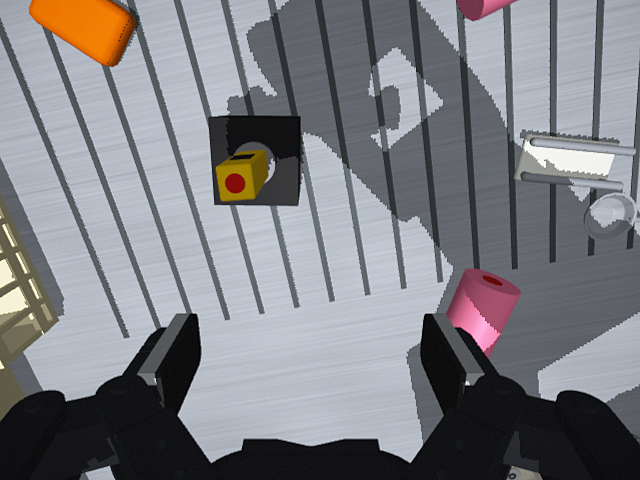

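The wrist view shows the probe's yellow top at (237,180) in the dock at (255,160), with its faces nearly parallel to the dock's. Its centre is (533.4,295.3), its top at 155 mm, 22 mm square. All of this agrees with the text.

Run:
```python
from kin import *
z=np.load('pics/w5.npz'); p=z['p']; P=cloud(p,z['d'],z['intrinsics'],z['cam_to_world'])
m=(np.linalg.norm((P-[533.4,295.3,0])[...,:2],axis=-1)<20)&(P[...,2]>152.5); v,u=np.nonzero(m)
K,T=z['intrinsics'],z['cam_to_world']; Q=[]
for a,b in cv2.convexHull(np.c_[u,v].astype(np.int32))[:,0]:
    o,d=ray((a,b),K,T); Q.append((o+d*(155-o[2])/d[2])[:2])
print(m.sum(),cv2.minAreaRect(np.float32(Q)))
B=down(np.radians(-100)); w=np.array([533.5,295.3,200]); rows(w,B); rows([533.5,295.3,134],B,w,B)
```

```text
1288 ((533.7911376953125, 294.8045654296875), (21.876163482666016, 21.876956939697266), 83.43939971923828)
3 rows; turn each [ 0.0002  0.0007 -0.0047]
[[0.542, -0.606, 0.898], [0.546, -0.602, 0.899], [0.549, -0.597, 0.9]]
3 rows; turn each [0. 0. 0.]
[[0.0, 0.0, 0.88], [0.0, 0.0, 0.88], [0.0, 0.0, 0.88]]
```

Emit:
step_arm([
  {"tx": 0.54, "ty": -0.61, "tz": 0.9, "ax": 0, "ay": 0, "az": -0.017},
  {"tx": 0.55, "ty": -0.6, "tz": 0.9, "ax": 0, "ay": 0, "az": -0.017},
  {"tx": 0.55, "ty": -0.59, "tz": 0.9, "ax": 0, "ay": 0, "az": -0.017},
  {"tx": 0, "ty": 0, "tz": 0, "ax": 0, "ay": 0, "az": 0},
])

```text
clock: 20.27
eef_pos: [532.8, 295.0, 198.3]
tcp_rot: [3.139, 0.006, -0.119]
contact_force: [0.7, -0.2, 0.5]
opening: 0.998
grasp_force: 0.0
```

Run:
```python
from kin import *
rows([533.6,295.1,134],down(np.radians(-96.6)))
```

```text
3 rows; turn each [ 0.0005  0.0012 -0.0007]
[[0.016, -0.005, 0.857], [0.014, -0.004, 0.857], [0.013, -0.004, 0.857]]
```

Emit:
step_arm([
  {"tx": 0.015, "ty": 0, "tz": 0.86, "ax": 0, "ay": 0.002, "az": 0},
  {"tx": 0.015, "ty": 0, "tz": 0.86, "ax": 0, "ay": 0.001, "az": 0},
  {"tx": 0.015, "ty": 0, "tz": 0.86, "ax": 0, "ay": 0.001, "az": 0},
  {"tx": 0, "ty": 0, "tz": 0, "ax": 0, "ay": 0, "az": 0},
])

```text
clock: 20.78
eef_pos: [532.9, 294.6, 135.2]
tcp_rot: [3.14, -0.001, -0.119]
contact_force: [-0.1, 0.8, -0.5]
opening: 1.002
grasp_force: 0.0
```

Emit:
step_arm([
  {"tx": 0, "ty": 0, "tz": 0, "ax": 0, "ay": 0, "az": 0},
  {"tx": 0, "ty": 0, "tz": 0, "ax": 0, "ay": 0, "az": 0},
  {"tx": 0, "ty": 0, "tz": 0, "ax": 0, "ay": 0, "az": 0},
  {"tx": 0, "ty": 0, "tz": 0, "ax": 0, "ay": 0, "az": 0},
  {"tx": 0, "ty": 0, "tz": 0, "ax": 0, "ay": 0, "az": 0},
], gripper=0, newtons=50)

```text
clock: 21.4
eef_pos: [534.1, 296.1, 136.2]
tcp_rot: [3.142, -0.004, -0.118]
contact_force: [-2.6, -1.4, 6.0]
opening: 0.252
grasp_force: 49.1
```

Emit:
step_arm([
  {"tx": 0, "ty": 0, "tz": 0, "ax": 0, "ay": 0, "az": 0},
  {"tx": 0, "ty": 0, "tz": 0, "ax": 0, "ay": 0, "az": 0},
  {"tx": 0, "ty": 0, "tz": 0, "ax": 0, "ay": 0, "az": 0},
  {"tx": 0, "ty": 0, "tz": 0, "ax": 0, "ay": 0, "az": 0},
  {"tx": 0, "ty": 0, "tz": 0, "ax": 0, "ay": 0, "az": 0},
])

```text
clock: 22.02
eef_pos: [534.1, 296.1, 136.3]
tcp_rot: [3.142, -0.004, -0.118]
contact_force: [-0.9, -2.1, 6.2]
opening: 0.251
grasp_force: 49.1
```

Emit:
step_arm([
  {"tx": 0, "ty": 0, "tz": -0.3, "ax": 0, "ay": 0, "az": 0},
  {"tx": 0, "ty": 0, "tz": -0.8, "ax": 0, "ay": 0, "az": 0},
  {"tx": 0, "ty": 0, "tz": -0.9, "ax": 0, "ay": 0, "az": 0},
  {"tx": 0, "ty": 0, "tz": -0.9, "ax": 0, "ay": 0, "az": 0},
  {"tx": 0, "ty": 0, "tz": -0.9, "ax": 0, "ay": 0, "az": 0},
])

```text
clock: 22.65
eef_pos: [533.3, 296.1, 231.4]
tcp_rot: [3.141, -0.003, -0.118]
contact_force: [-0.2, 0.8, -1.0]
opening: 0.25
grasp_force: 49.0
```

Emit:
step_arm([
  {"tx": 0, "ty": 0, "tz": -0.9, "ax": 0, "ay": 0, "az": 0},
  {"tx": 0, "ty": 0, "tz": -0.9, "ax": 0, "ay": 0, "az": 0},
  {"tx": 0, "ty": 0, "tz": -0.4, "ax": 0, "ay": 0, "az": 0},
  {"tx": 0, "ty": 0, "tz": 0, "ax": 0, "ay": 0, "az": 0},
])

```text
clock: 23.15
eef_pos: [533.5, 296.2, 286.0]
tcp_rot: [-3.141, -0.004, -0.118]
contact_force: [-0.3, -0.7, -1.3]
opening: 0.252
grasp_force: 49.0
```

Run:
```python
from kin import *
from rig import r
s=r.sense(); p=s['eef_pos']; print(s['clock'],p,s['tcp_rot'],s['opening'],s['contact_force'])
B=down(np.radians(-96.6)); C=down(np.radians(-125)); 
rows([526,-280,p[2]],B)
```

```text
23.15 [533.50602956 296.23950883 285.95029257] [-3.14134729 -0.00372405 -0.11788636] 0.2518420075884165 [-0.29600748 -0.66965234 -1.33165018]
23 rows; turn each [-0.     -0.0001 -0.0001]
[[0.105, 0.997, 0.0], [0.105, 0.997, 0.0], [0.105, 0.997, 0.0], [0.105, 0.997, 0.0], [0.104, 0.997, 0.0], [0.104, 0.997, 0.0], [0.104, 0.997, 0.0], [0.104, 0.997, 0.0], [0.104, 0.997, 0.0], [0.104, 0.997, 0.0], [0.104, 0.997, 0.0], [0.104, 0.997, 0.0], [0.104, 0.997, 0.0], [0.103, 0.997, 0.0], [0.103, 0.997, 0.0], [0.103, 0.997, 0.0], [0.103, 0.997, 0.0], [0.103, 0.997, 0.0], [0.103, 0.997, 0.0], [0.103, 0.997, 0.0], [0.103, 0.997, 0.0], [0.102, 0.997, 0.0], [0.102, 0.997, 0.0]]
```

The probe is out. Carry it to the tumbler.

Emit:
step_arm([
  {"tx": 0.05, "ty": 0.5, "tz": 0, "ax": 0, "ay": 0, "az": 0},
  {"tx": 0.1, "ty": 1, "tz": 0, "ax": 0, "ay": 0, "az": 0},
  {"tx": 0.1, "ty": 1, "tz": 0, "ax": 0, "ay": 0, "az": 0},
  {"tx": 0.1, "ty": 1, "tz": 0, "ax": 0, "ay": 0, "az": 0},
  {"tx": 0.1, "ty": 1, "tz": 0, "ax": 0, "ay": 0, "az": 0},
])

```text
clock: 23.78
eef_pos: [530.7, 180.5, 285.1]
tcp_rot: [3.14, -0.002, -0.119]
contact_force: [-0.4, 0.8, -1.0]
opening: 0.259
grasp_force: 49.0
```

Emit:
step_arm([
  {"tx": 0.1, "ty": 1, "tz": 0, "ax": 0, "ay": 0, "az": 0},
  {"tx": 0.1, "ty": 1, "tz": 0, "ax": 0, "ay": 0, "az": 0},
  {"tx": 0.1, "ty": 1, "tz": 0, "ax": 0, "ay": 0, "az": 0},
  {"tx": 0.1, "ty": 1, "tz": 0, "ax": 0, "ay": 0, "az": 0},
  {"tx": 0.1, "ty": 1, "tz": 0, "ax": 0, "ay": 0, "az": 0},
])

```text
clock: 24.4
eef_pos: [528.0, 55.1, 285.2]
tcp_rot: [3.141, -0.002, -0.119]
contact_force: [-1.0, 0.3, -1.1]
opening: 0.249
grasp_force: 49.0
```

Emit:
step_arm([
  {"tx": 0.1, "ty": 1, "tz": 0, "ax": 0, "ay": 0, "az": 0},
  {"tx": 0.1, "ty": 1, "tz": 0, "ax": 0, "ay": 0, "az": 0},
  {"tx": 0.1, "ty": 1, "tz": 0, "ax": 0, "ay": 0, "az": 0},
  {"tx": 0.1, "ty": 1, "tz": 0, "ax": 0, "ay": 0, "az": 0},
  {"tx": 0.1, "ty": 1, "tz": 0, "ax": 0, "ay": 0, "az": 0},
])

```text
clock: 25.02
eef_pos: [525.4, -70.2, 285.2]
tcp_rot: [3.141, -0.002, -0.119]
contact_force: [0.3, 0.0, -1.5]
opening: 0.248
grasp_force: 49.0
```

Emit:
step_arm([
  {"tx": 0.1, "ty": 1, "tz": 0, "ax": 0, "ay": 0, "az": 0},
  {"tx": 0.1, "ty": 1, "tz": 0, "ax": 0, "ay": 0, "az": 0},
  {"tx": 0.1, "ty": 1, "tz": 0, "ax": 0, "ay": 0, "az": 0},
  {"tx": 0.1, "ty": 1, "tz": 0, "ax": 0, "ay": 0, "az": 0},
  {"tx": 0, "ty": 0, "tz": 0, "ax": 0, "ay": 0, "az": 0},
])

```text
clock: 25.65
eef_pos: [523.5, -170.8, 285.3]
tcp_rot: [3.141, -0.002, -0.121]
contact_force: [-0.4, -0.6, -1.8]
opening: 0.251
grasp_force: 49.2
```

Run:
```python
from kin import *
from rig import r,eyes
s=r.sense(); tp=s['eef_pos']; print(s['clock'],tp,s['tcp_rot'],s['opening'],s['contact_force'])
a={}
for n in('wrist','scene','top'):
    c=eyes.camera_info(n); p,d=eyes.grab_frame(n); np.savez(f'pics/{n}6.npz',p=p,d=d,**c); a[n]=p[...,::-1]
    P=cloud(p,d,c['intrinsics'],c['cam_to_world']); H=hsv(p); nr=np.linalg.norm((P-tp)[...,:2],axis=-1)<30
    for lab,m in(('yellow',nr&(H[...,0]>18)&(H[...,0]<35)&(H[...,1]>120)&(H[...,2]>80)),('low',nr&(P[...,2]>tp[2]-130)&(P[...,2]<tp[2]-90))):
        if m.sum()>5: print(n,lab,m.sum(),med(P[m]),np.nanpercentile(P[m],[2,98],axis=0).round(1))
cv2.imwrite('pics/m6.png',cv2.resize(np.hstack([a['wrist'],np.vstack([a['scene'][60:300,60:380],a['top'][150:390,310:630]])]),(800,400)))
```

```text
25.65 [ 523.48983655 -170.82418567  285.30182689] [ 3.14096816e+00 -1.97700335e-03 -1.20687213e-01] 0.25141099546259577 [-0.3757971  -0.64145719 -1.82144945]
wrist yellow 7151 [ 532.8 -172.2  297. ] [[ 513.7 -182.4  230.5]
 [ 534.9 -161.3  304.4]]
wrist low 100 [ 526.7 -172.1  175.8] [[ 524.2 -176.5  167.7]
 [ 530.8 -167.7  194. ]]
scene yellow 320 [ 531.6 -169.4  257.2] [[ 521.9 -180.2  182.8]
 [ 535.5 -158.9  304.6]]
scene low 48 [ 524.9 -168.9  182. ] [[ 520.2 -176.9  168.2]
 [ 530.8 -162.1  194.4]]
top yellow 17 [ 513.3 -164.4  243.6] [[ 512.  -174.7  232.7]
 [ 514.2 -158.3  256.6]]
```

View pics/m6.png

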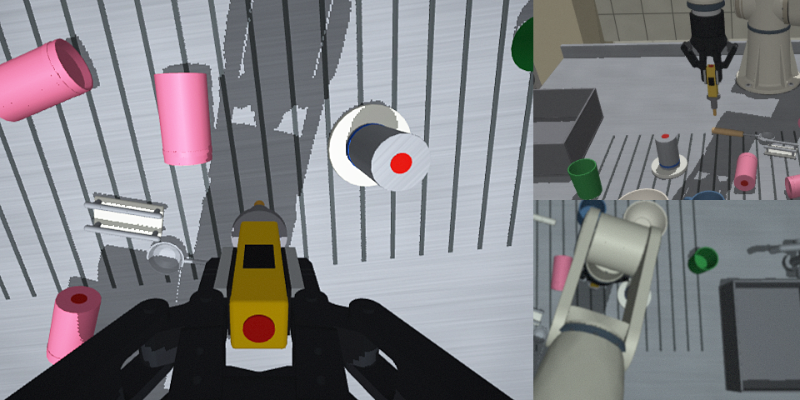

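The probe hangs upright in the fingers: top at z 304.4, so its tip is at about 165 mm, under the TCP to within 1 mm. The dot appears at (401,162) in the wrist part and the tumbler still stands. I'll move over the dot and lower part way.

Run:
```python
from kin import *
B=down(np.radians(-96.9)); w=np.array([525.,-303.3,285]); rows(w,B); rows(w-[0,0,45],B,w,B)
```

```text
6 rows; turn each [-0.     -0.0002  0.0002]
[[0.112, 0.891, 0.004], [0.112, 0.891, 0.004], [0.113, 0.891, 0.004], [0.113, 0.891, 0.004], [0.113, 0.891, 0.004], [0.113, 0.891, 0.004]]
2 rows; turn each [0. 0. 0.]
[[0.0, 0.0, 0.9], [0.0, 0.0, 0.9]]
```

Emit:
step_arm([
  {"tx": 0.113, "ty": 0.89, "tz": 0, "ax": 0, "ay": 0, "az": 0},
  {"tx": 0.113, "ty": 0.89, "tz": 0, "ax": 0, "ay": 0, "az": 0},
  {"tx": 0.113, "ty": 0.89, "tz": 0, "ax": 0, "ay": 0, "az": 0},
  {"tx": 0.113, "ty": 0.89, "tz": 0, "ax": 0, "ay": 0, "az": 0},
  {"tx": 0.113, "ty": 0.89, "tz": 0, "ax": 0, "ay": 0, "az": 0},
])

```text
clock: 26.42
eef_pos: [525.8, -282.3, 285.9]
tcp_rot: [3.141, -0.003, -0.118]
contact_force: [0.3, -1.1, -1.7]
opening: 0.251
grasp_force: 49.4
```

Emit:
step_arm([
  {"tx": 0.113, "ty": 0.89, "tz": 0, "ax": 0, "ay": 0, "az": 0},
  {"tx": 0, "ty": 0, "tz": 0.4, "ax": 0, "ay": 0, "az": 0},
  {"tx": 0, "ty": 0, "tz": 0.7, "ax": 0, "ay": 0, "az": 0},
  {"tx": 0, "ty": 0, "tz": 0.7, "ax": 0, "ay": 0, "az": 0},
  {"tx": 0, "ty": 0, "tz": 0, "ax": 0, "ay": 0, "az": 0},
])

```text
clock: 27.05
eef_pos: [525.1, -302.0, 238.6]
tcp_rot: [-3.14, 0.001, -0.117]
contact_force: [0.1, -0.2, -0.7]
opening: 0.253
grasp_force: 49.3
```

Run:
```python
from kin import *
from rig import r,eyes
s=r.sense(); tp=s['eef_pos']; print(s['clock'],tp,s['tcp_rot'],s['contact_force'])
for n in('scene','wrist'):
    c=eyes.camera_info(n); p,d=eyes.grab_frame(n); np.savez(f'pics/{n}7.npz',p=p,d=d,**c)
    P=cloud(p,d,c['intrinsics'],c['cam_to_world']); H=hsv(p); nr=np.linalg.norm((P-tp)[...,:2],axis=-1)<45
    red=nr&((H[...,0]<8)|(H[...,0]>172))&(H[...,1]>150)&(H[...,2]>60)&(P[...,2]<125)
    print(n,'red',red.sum(),med(P[red]) if red.sum() else '')
    for z0,z1 in((112,128),(128,142),(150,160)):
        m=nr&(P[...,2]>z0)&(P[...,2]<z1)&(np.linalg.norm((P-tp)[...,:2],axis=-1)<20)
        if m.sum()>2: print(' ',z0,z1,m.sum(),med(P[m]),np.nanpercentile(P[m],[3,97],axis=0).round(1))
    if n=='scene': cv2.imwrite('pics/s7.png',cv2.resize(p[130:290,150:310,::-1],(600,600),interpolation=cv2.INTER_CUBIC))
```

```text
27.05 [ 525.14231859 -302.00101544  238.57402278] [-3.14020496e+00  6.41689467e-04 -1.17190986e-01] [ 0.13082482 -0.19843268 -0.66954528]
scene red 34 [ 525.6 -304.   107.9]
  112 128 11 [ 524.9 -300.9  124.7] [[ 520.1 -303.6  119.6]
 [ 527.7 -297.9  127.6]]
  128 142 19 [ 524.9 -300.2  134.7] [[ 522.7 -304.5  128.2]
 [ 527.4 -296.9  141. ]]
  150 160 31 [ 528.1 -299.   155.9] [[ 521.5 -307.9  150.4]
 [ 532.4 -293.5  159.3]]
wrist red 526 [ 527.4 -306.2  107.1]
  112 128 37 [ 528.1 -303.5  124.4] [[ 525.  -306.9  122. ]
 [ 528.9 -299.5  127.7]]
  128 142 16 [ 528.5 -303.9  129.7] [[ 527.6 -305.9  128.1]
 [ 529.1 -300.9  131.6]]
```

View pics/s7.png

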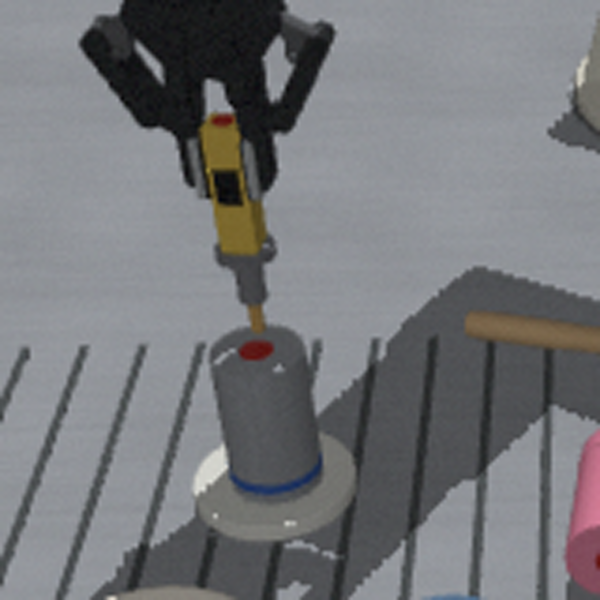

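The tip appears at (258,325) in the crop, about 3 mm to +y of the dot's centre at (257,350 px), and is upright. I'll correct by that and lower.

Emit:
step_arm([
  {"tx": 0.07, "ty": 0.11, "tz": 0, "ax": 0, "ay": 0, "az": 0},
  {"tx": 0, "ty": 0, "tz": 0.2, "ax": 0, "ay": 0, "az": 0},
  {"tx": 0, "ty": 0, "tz": 0.12, "ax": 0, "ay": 0, "az": 0},
  {"tx": 0, "ty": 0, "tz": 0, "ax": 0, "ay": 0, "az": 0},
  {"tx": 0, "ty": 0, "tz": 0, "ax": 0, "ay": 0, "az": 0},
])

```text
clock: 27.78
eef_pos: [527.6, -306.1, 233.0]
tcp_rot: [3.141, -0.003, -0.118]
contact_force: [-0.4, 0.4, -1.3]
opening: 0.253
grasp_force: 49.3
```

Emit:
step_arm([
  {"tx": 0, "ty": 0, "tz": 0.12, "ax": 0, "ay": 0, "az": 0},
  {"tx": 0, "ty": 0, "tz": 0, "ax": 0, "ay": 0, "az": 0},
])

```text
clock: 28.02
eef_pos: [527.5, -306.0, 229.7]
tcp_rot: [3.141, -0.003, -0.118]
contact_force: [-0.3, -0.0, -2.4]
opening: 0.253
grasp_force: 49.3
```

Emit:
step_arm([
  {"tx": 0, "ty": 0, "tz": 0.1, "ax": 0, "ay": 0, "az": 0},
  {"tx": 0, "ty": 0, "tz": 0, "ax": 0, "ay": 0, "az": 0},
])

```text
clock: 28.28
eef_pos: [527.6, -306.1, 227.2]
tcp_rot: [3.141, -0.003, -0.118]
contact_force: [0.8, -1.2, -1.0]
opening: 0.254
grasp_force: 49.3
```

```bash
cat > chk.py <<'E'
from kin import *
from rig import r,eyes
s=r.sense(); tp=s['eef_pos']; print(s['clock'],tp,s['tcp_rot'])
F=[]
for n in('scene','wrist')*4:
    c=eyes.camera_info(n); p,d=eyes.grab_frame(n); F.append(r.sense()['contact_force'])
    P=cloud(p,d,c['intrinsics'],c['cam_to_world']); H=hsv(p); L=np.linalg.norm((P-tp)[...,:2],axis=-1)
    if len(F)>2: continue
    red=(L<45)&((H[...,0]<8)|(H[...,0]>172))&(H[...,1]>150)&(H[...,2]>60)&(P[...,2]<112); print(n,'red',red.sum(),med(P[red]) if red.sum() else '')
    y=(L<25)&(H[...,0]>18)&(H[...,0]<35)&(H[...,1]>120)&(H[...,2]>80); print('  yellow top z',np.nanpercentile(P[y][:,2],[98,99]).round(1))
    b=(L<12)&(P[...,2]>111)&(P[...,2]<124); print('  brass',b.sum(),med(P[b]) if b.any() else '')
print('mean F',np.mean(F,0).round(2),np.std(F,0).round(2))
E
python3 chk.py
```

```text
28.275 [ 527.57117874 -306.08428839  227.24700355] [ 3.14141445e+00 -2.85304010e-03 -1.17920340e-01]
scene red 24 [ 527.3 -302.1  107.6]
  yellow top z [246.6 247.3]
  brass 16 [ 526.9 -305.   118. ]
wrist red 341 [ 530.  -304.2  107.1]
  yellow top z [246.5 246.6]
  brass 46 [ 530.4 -307.3  114.4]
mean F [ 0.29 -0.02 -1.46] [0.56 0.37 0.65]
```

The tip is just about to touch (probe top 246.5 → tip 107.5). Now press in by 7 mm.

Emit:
step_arm([
  {"tx": -0.02, "ty": -0.04, "tz": 0.1, "ax": 0, "ay": 0, "az": 0},
  {"tx": 0, "ty": 0, "tz": 0.06, "ax": 0, "ay": 0, "az": 0},
  {"tx": 0, "ty": 0, "tz": 0, "ax": 0, "ay": 0, "az": 0},
])

```text
clock: 29.05
eef_pos: [527.4, -305.2, 223.5]
tcp_rot: [3.141, -0.003, -0.118]
contact_force: [0.6, -1.2, 1.9]
opening: 0.251
grasp_force: 49.6
```

Emit:
step_arm([
  {"tx": 0, "ty": 0, "tz": 0.06, "ax": 0, "ay": 0, "az": 0},
  {"tx": 0, "ty": 0, "tz": 0.06, "ax": 0, "ay": 0, "az": 0},
  {"tx": 0, "ty": 0, "tz": 0, "ax": 0, "ay": 0, "az": 0},
])

```text
clock: 29.42
eef_pos: [527.4, -305.2, 220.4]
tcp_rot: [3.141, -0.003, -0.118]
contact_force: [-0.2, -1.8, 2.1]
opening: 0.254
grasp_force: 49.7
```

```bash
python3 chk.py
```

```text
29.425 [ 527.3526458  -305.15381788  220.44442335] [ 3.1411998  -0.00325539 -0.11792354]
scene red 22 [ 525.5 -301.1  107.9]
  yellow top z [239.4 239.7]
  brass 15 [ 527.7 -303.4  116.7]
wrist red 287 [ 530.6 -304.   107.2]
  yellow top z [239.6 239.8]
  brass 10 [ 531.  -307.   118.1]
mean F [ 0.3  -1.11  2.37] [0.51 0.53 0.5 ]
```

The probe is pressed in about 7–8 mm with about 3.8 N, upright, with the tip within 3 mm of the dot. I'll sign off.

```bash
python3 -c "
from rig import workorder
print(workorder.sign_off())"
```

```text
the job is handed in; nothing more can be done
None
```

I handed the job in with the tumbler mouth down on the peg and the probe held upright on the red dot, pressed in about 7–8 mm at roughly 3.8 N; sign-off returned no verdict.

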